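# Put the warehouse torches on charge

### The arm

A 6-joint arm with a two-finger parallel gripper is mounted at the origin on the work surface. World frame = base frame: x ahead of the robot, y to its left, z up, the work surface at z = 0. Lengths are in m, angles in degrees, forces in N, time in s.
With the tool pointing down it reaches from about 0.375 to 0.975 m from the base axis. Payload 3.8 kg.
Tool frame: the origin (TCP) lies at the centre of the arm's flange, where the gripper is bolted on; the fingertips stand 166 mm ahead of it and the grasp point (between the pads) lies 147 mm ahead of it; z points along the fingers, y is the direction in which the jaws open and shut (so a half turn about z gives the same grasp; the last joint's range is limited). The gripper opens to 88 mm and grips with 3 to 60 N. Pads are 18 mm wide; open, the fingers measure 123 mm over their backs; the gripper's body (75 mm by 187 mm) begins 45 mm behind the grasp point.
Start: joints at [-71.442, 15.12, 91.902, -0, 72.978, -2.114], TCP at [0.238, -0.632, 0.405] pointing down, gripper open.
Joint ranges: [-150.88, 150.88], [-54.13, 125.18], [17.81, 147.31], [-75.09, 255.09], [0, 152.58], [-146.25, 146.25]. Speed limits (degrees/s): [147.25, 147.25, 180, 180, 180, 180].

### API

Orientations are given as [roll, pitch, yaw] about the fixed x, y, z axes, in that order (R = Rz(yaw) Ry(pitch) Rx(roll)).
In Python, from cell import manip gives the robot as it stands.
- The arm moves only by the tool move_arm, never from a script. Its argument "series" is one flat list of numbers, 6 for each row, row after row: the shift along the tool's x, y, z normalised to -1 to 1, where 1 is 30 mm, then the turn, a rotation vector about the tool's x, y, z normalised to -1 to 1, where 1 is 4 degrees. A call has 1 to 5 rows; each row shifts and turns the pose as measured when the row begins, along the tool's axes as they then stand; what a row does not reach is not made up. A row lasts 1/8 s, in which the tool goes at most 62.5 mm and 10.7 degrees, less where a joint would pass 70% of its speed; a pose out of reach is approached as far as the arm can. A call with a number of a shift or a turn outside -1 to 1 is refused whole. A call with a gripper value outside its range is refused whole. "hand" is the finger opening in mm, from 0 to 88.1, set as the call begins (left out, the last holds). The fingers move at their own pace and stop on an object; "squeeze" is the grip in N (left out, the last holds). Time passes only in rows, so rows that do not move let the fingers close. It gives the time, the measured TCP pose, the force and the opening at its end, in the units of the state.
- manip.get_state(): the state, without advancing time (a new reading comes with each control period).
- manip.read_camera(name): name is "scene" or "top" or "wrist"; returns the picture (400x640x3 uint8, blue, green, red); there is no depth.
- manip.camera_info(name): a dict with "mtx" (3x3 intrinsics, pixels), "R" (3x3) and "t" (3): a world point X has camera coordinates R X + t. Camera axes: x right, y down, z forward; pixel columns grow to the right and rows downward; lengths in m; the calibration is good to about 2 mm. A picture is of the moment at which its call begins: read the wrist's pose just before it. camera_info takes no time and is no camera call; for the wrist camera it gives the pose at the moment of the call.
- manip.hand_in(): hands the job in, once; it reports no verdict.
The state is a dict: "time": time; "q": joint angles; "qd": joint speeds; "joint_torque": joint torques, N m; "tcp_pos": TCP position; "ee_rot": TCP orientation; "contact_force": force on the tool from outside, world axes, zero at the start; "ft_torque": the same for the moment, N m; "gripper_width": opening from 0.0 (shut) to 1.0 (fully open).
Only numpy, scipy, OpenCV 4.12 (cv2) and the standard library are available. Lean on these libraries where they do the work, as an engineer would, in place of code of your own. Each camera call takes 0.05 s, during which the arm holds its last target.

### The job

Put the stock-check torches on charge: lift the empty charging caddy up and off its hook and stand it near the middle of the black charging mat, then lift every torch hanging on the other stand off its hook and drop it foot-down into a pocket of the caddy, one per pocket. When all are in, press the green start button fully down and let it come up; leave the caddy standing on the mat with the torches in it, and leave the tape core, carton and bottle where they are.

Things in the scene. Friction and masses are not known exactly. Their poses are not given: they have to be found in the camera images.
- caddy: charging caddy, 0.35 kg, origin at centre of underside, z up. Base 112 x 112 x 6 mm; four upright blue square pockets (24 mm inside, 4 mm walls, tops 60 mm up) at x, y = +-38 mm; grey handle slab in the middle, top 150 mm up. Steel eye plate (34 mm wide, z 66 to 72) from the handle out to x = 91 mm, square 15 mm hole at x = 75 mm. Hangs with +x to its stand, underside about 40 mm above the bench
- caddy_grip (a point): where the caddy's handle is gripped, 138 mm above its underside, axes as the caddy's; slab 14 mm thick in x (fingers close along x), 30 mm wide in y
- mat_mid (a point): centre of the top face of the black charging mat, 200 x 200 mm, 5 mm thick, fixed, with a thin grey square outline (124 mm) at its middle; x, y along its edges. Its tongue at +x carries the start button
- start (a joint): travel of the green push button, 0 = up, 0.006 m = fully down; springs back; about 5 N to press fully
- start_top (a point): top centre of the green start button (28 mm across), 155 mm from the mat's centre along the mat's +x
- pocket0 (a point): centre of the floor of the caddy's pocket at x +38, y +38 mm; floor is 54 mm below the pocket's top
- pocket1 (a point): centre of the floor of the caddy's pocket at x +38, y -38 mm; floor is 54 mm below the pocket's top
- pocket2 (a point): centre of the floor of the caddy's pocket at x -38, y +38 mm; floor is 54 mm below the pocket's top
- pocket3 (a point): centre of the floor of the caddy's pocket at x -38, y -38 mm; floor is 54 mm below the pocket's top
- torch0_mid (a point): black pocket torch, red band and side eye, may be absent: rod 18 mm diameter, 150 mm long, 60 g; this point is on its axis half-way up, z to the lens end (up). Eye plate 22 mm wide, 3 to 8 mm above this point, reaching 34.5 mm out in +x, 13 mm square hole 22 mm out. Hangs upright, foot about 50 mm above the bench, +x to the stand. Upper 50 mm free to grip
- torch0_foot (a point): foot (lower end, tapered to 11 mm) of the torch with the red band, on its axis. In a pocket the eye stays about 24 mm above the pocket's top; turned along the caddy's x or y (either way) it clears handle and neighbours
- torch1_mid (a point): black pocket torch, yellow band and side eye, may be absent: rod 18 mm diameter, 150 mm long, 60 g; this point is on its axis half-way up, z to the lens end (up). Eye plate 22 mm wide, 3 to 8 mm above this point, reaching 34.5 mm out in +x, 13 mm square hole 22 mm out. Hangs upright, foot about 50 mm above the bench, +x to the stand. Upper 50 mm free to grip
- torch1_foot (a point): foot (lower end, tapered to 11 mm) of the torch with the yellow band, on its axis. In a pocket the eye stays about 24 mm above the pocket's top; turned along the caddy's x or y (either way) it clears handle and neighbours
- torch2_mid (a point): black pocket torch, green band and side eye, may be absent: rod 18 mm diameter, 150 mm long, 60 g; this point is on its axis half-way up, z to the lens end (up). Eye plate 22 mm wide, 3 to 8 mm above this point, reaching 34.5 mm out in +x, 13 mm square hole 22 mm out. Hangs upright, foot about 50 mm above the bench, +x to the stand. Upper 50 mm free to grip
- torch2_foot (a point): foot (lower end, tapered to 11 mm) of the torch with the green band, on its axis. In a pocket the eye stays about 24 mm above the pocket's top; turned along the caddy's x or y (either way) it clears handle and neighbours
- torch3_mid (a point): black pocket torch, orange band and side eye, may be absent: rod 18 mm diameter, 150 mm long, 60 g; this point is on its axis half-way up, z to the lens end (up). Eye plate 22 mm wide, 3 to 8 mm above this point, reaching 34.5 mm out in +x, 13 mm square hole 22 mm out. Hangs upright, foot about 50 mm above the bench, +x to the stand. Upper 50 mm free to grip
- torch3_foot (a point): foot (lower end, tapered to 11 mm) of the torch with the orange band, on its axis. In a pocket the eye stays about 24 mm above the pocket's top; turned along the caddy's x or y (either way) it clears handle and neighbours
- tape: cardboard tape core, ring 100 mm across, 48 mm high, bystander, to be left alone; origin at the centre of its underside
- carton: closed carton 100 x 160 x 70 mm, bystander, to be left alone; origin at the centre of its underside
- cleaner: white bottle 66 mm across, 170 mm high, bystander, to be left alone; origin at the centre of its underside
- caddy_stand: fixed stand of the caddy; origin on the bench under the middle of its board's front face (150 mm wide, 86 mm high, the caddy's back rests on it), reaching 70 mm back in +x. Upturned hook 22 mm behind the face, tip 10 mm thick, top 129 mm above the bench, 23 mm above the eye's underside: lift straight up 30 mm or more, then draw away along -x
- torch_stand: fixed stand of the torches; origin on the bench under the middle of its board's front face (230 mm wide, 88 mm high), reaching 70 mm back in +x. Upturned hooks at y = -90, -30, 30, 90 mm, 15 mm behind the face, tips 8 mm thick, top 147 mm above the bench, 19 mm above the eyes' underside: lift straight up 30 mm or more, then draw away along -x
Mind the look-alikes: they are no part of the job. What is shaped like the part that bears torch1_mid but grey or purple is not meant.

How it is judged:
By the outcome, as a careful person would: the job done as asked, in the order asked, and still so for the second after the job is handed in, with the robot touching nothing.
Of torch0, torch1, torch2, torch3 only 2 to 4 are there at a start; the rules pass over those that are not, and their reading is None.
At some moment in a run one of caddy may be knocked a few centimetres aside while the robot is not near it.
It also fails if it takes over 210 s, if anything falls off the work surface, if the arm or the gripper's body presses on something with over 40 N, if the wrist force passes 120 N, or if a joint passes its speed limit or range.

## Working session

There is one attempt and no reset: what is moved stays moved. The work goes in short steps, Python scripts to look and compute and a tool call to move; the robot and the scene stay as the last step left them, time stands still between calls to the robot, and variables do not carry over. Pictures are saved under pics/ and viewed, and the job is handed in when it is done.

Besides the shell and the picture viewer there is one more tool, called after "Emit:" in YAML: its name, and indented under it one key for each argument. move_arm: Moves the arm, as the interface text tells. Scaled input: -1 to 1 covers 30 mm each way for a shift and 4 degrees each way for a turn. Its arguments: {"type":"object","properties":{"series":{"type":"array","items":{"type":"number","minimum":-1,"maximum":1}},"hand":{"type":"number"},"squeeze":{"type":"number"}},"required":["series"]}

```bash
ls; mkdir -p pics
python3 - <<'E'
from cell import manip
import cv2
print(manip.get_state())
for n in ["scene","top","wrist"]:
    im=manip.read_camera(n); cv2.imwrite(f"pics/{n}0.png",im)
    i=manip.camera_info(n); print(n,i)
E
```

```text
pics
{'time': 0.0, 'q': array([-7.14436583e+01,  1.51679016e+01,  9.19799480e+01,  1.40144382e-03,
        7.29757008e+01, -2.11423362e+00]), 'qd': array([-0.02967162,  0.05555547,  0.11734466,  0.00352992, -0.02862999,
        0.04480323]), 'joint_torque': array([ 2.55459440e-06, -5.02123582e+01, -3.56876922e+01,  7.26866070e-02,
        2.93313246e-02, -1.89148914e-04]), 'tcp_pos': array([ 0.23816674, -0.63122966,  0.40341469]), 'ee_rot': array([-1.79876583e+02, -5.89625134e-03,  2.06701573e+01]), 'contact_force': array([0.39932237, 0.65450686, 0.46137691]), 'ft_torque': array([ 0.00561836, -0.02705486, -0.02161278]), 'gripper_width': 1.0009903919672403}
scene {'mtx': array([[421.70210944,   0.        , 319.16877307],
       [  0.        , 421.70210944, 193.5162004 ],
       [  0.        ,   0.        ,   1.        ]]), 'R': array([[-0.85779366,  0.51398334,  0.00334114],
       [ 0.30679698,  0.51721133, -0.79897938],
       [-0.41239016, -0.6843344 , -0.60134914]]), 't': array([ 0.44457869, -0.08726796,  1.45951631])}
top {'mtx': array([[482.54293379,   0.        , 312.26541938],
       [  0.        , 482.54293379, 194.76712356],
       [  0.        ,   0.        ,   1.        ]]), 'R': array([[ 0.01140433, -0.99980361,  0.0162075 ],
       [-0.98819997, -0.01374493, -0.15255132],
       [ 0.15274413, -0.01427651, -0.98816264]]), 't': array([0.00681497, 0.56544148, 1.59941288])}
wrist {'mtx': array([[331.21280791,   0.        , 324.23563133],
       [  0.        , 331.21280791, 200.11431892],
       [  0.        ,   0.        ,   1.        ]]), 'R': array([[ 3.53038001e-01, -9.35608836e-01, -5.24928078e-04],
       [-9.01284387e-01, -3.40236652e-01,  2.68189249e-01],
       [-2.51098831e-01, -9.42078868e-02, -9.63366104e-01]]), 't': array([-0.67499598, -0.03690853,  0.38860262])}
```

View pics/top0.png

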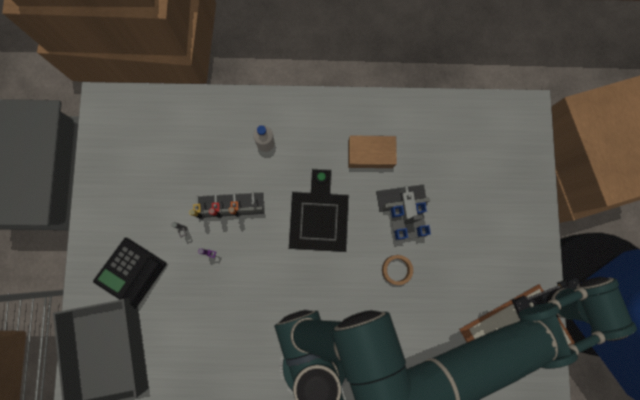

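View pics/scene0.png

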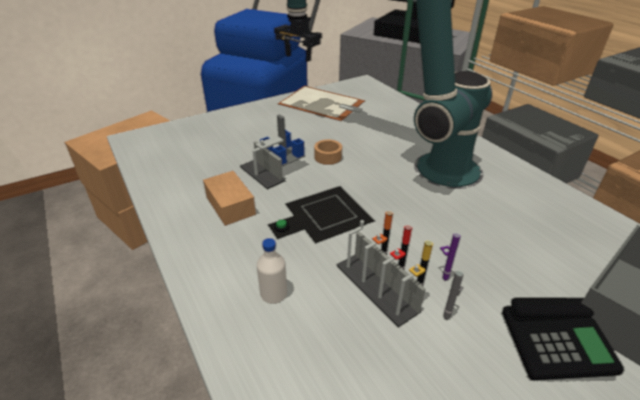

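View pics/wrist0.png

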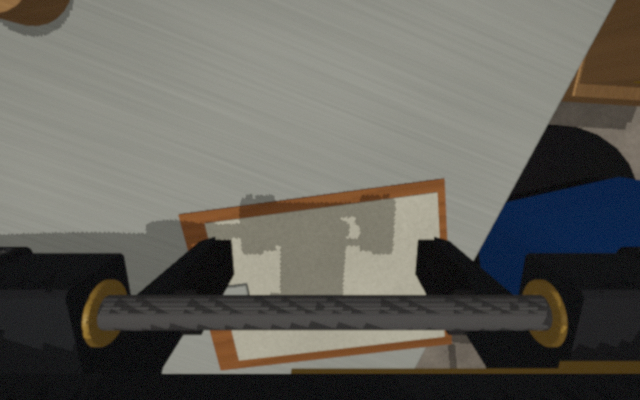

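The top view shows the torch stand at about (230,207) with yellow (197,209), red (215,208) and orange (234,207) torches, and an empty hook near (255,203). The grey (181,228) and purple (208,253) torches stand apart on the bench, so they are look-alikes. The caddy is at about (410,215), the mat at (319,222) and the button at (321,177). I'll enlarge these areas.

```bash
cat > h.py <<'E'
import numpy as np, cv2
def proj(ci,X):
    p=ci["mtx"]@(ci["R"]@np.array(X,float)+ci["t"]); return p[:2]/p[2]
def ray(ci,uv,z):
    d=ci["R"].T@np.linalg.inv(ci["mtx"])@np.array([uv[0],uv[1],1.]); c=-ci["R"].T@ci["t"]
    return c+d*(z-c[2])/d[2]
def crop(im,x0,y0,x1,y1,s,name):
    cv2.imwrite(name,cv2.resize(im[y0:y1,x0:x1],None,fx=s,fy=s,interpolation=cv2.INTER_CUBIC))
E
python3 - <<'E'
from h import *
t=cv2.imread("pics/top0.png"); s=cv2.imread("pics/scene0.png")
crop(t,165,180,275,270,7,"pics/a1.png"); crop(t,370,175,450,245,8,"pics/a2.png"); crop(t,280,160,360,260,6,"pics/a3.png")
crop(s,330,200,480,330,5,"pics/a4.png")
E
```

```text
(no output)
```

View pics/a1.png

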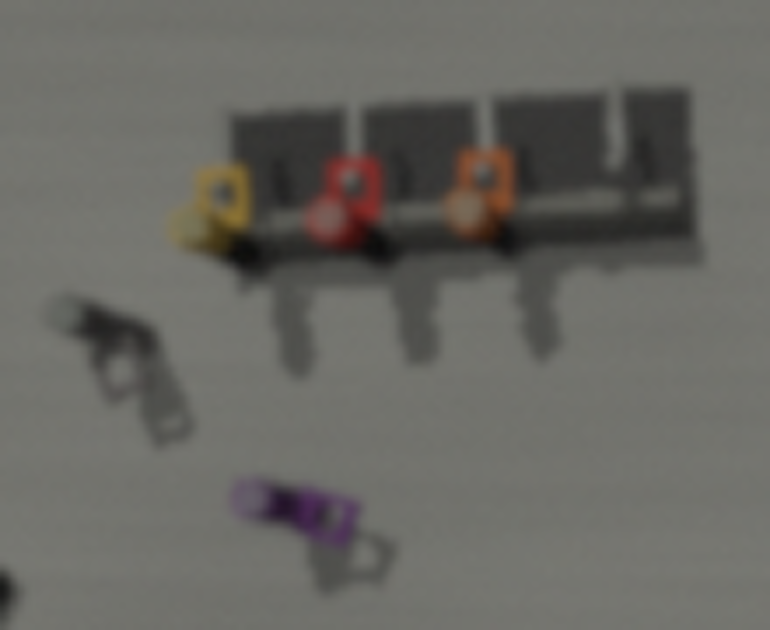

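View pics/a2.png

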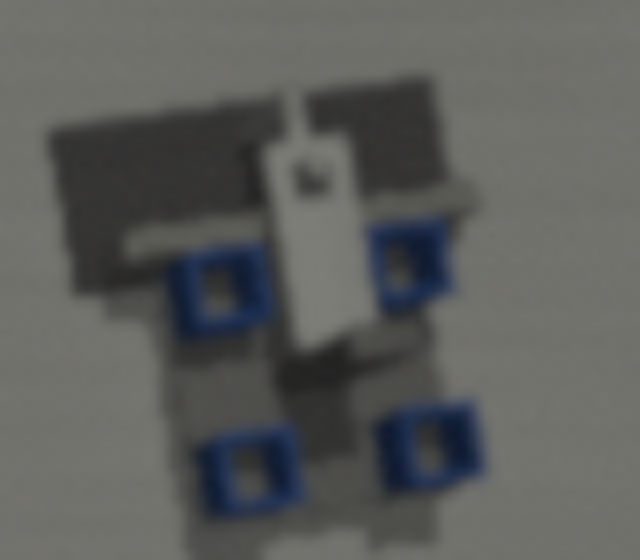

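View pics/a3.png

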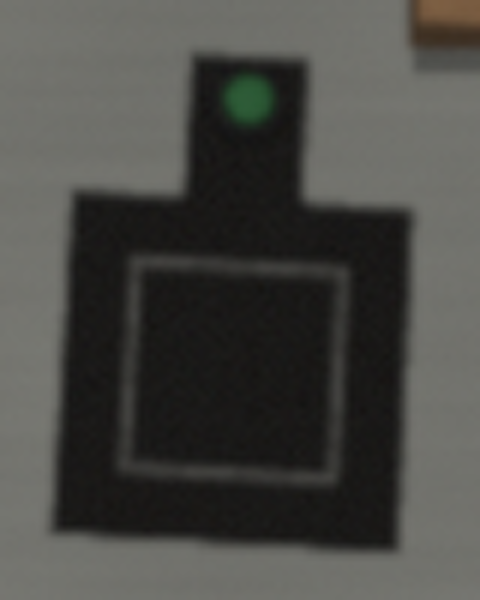

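View pics/a4.png

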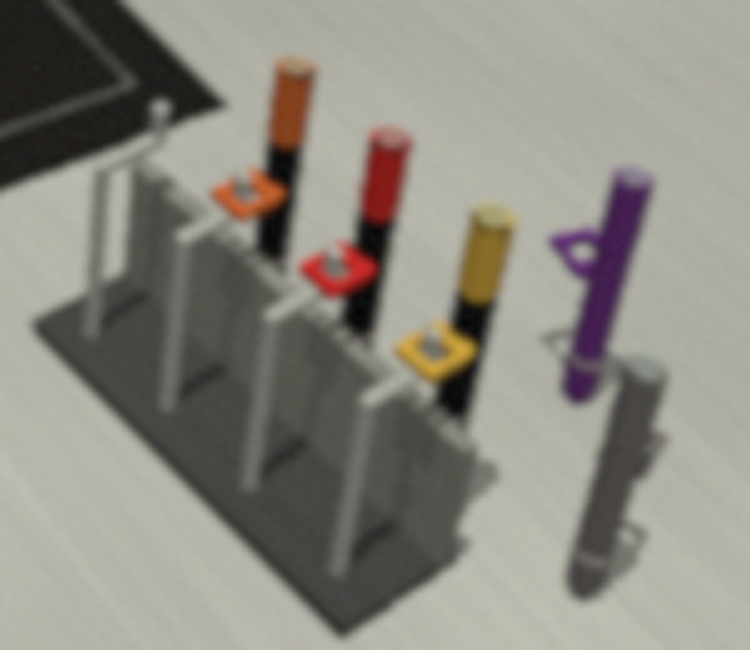

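```bash
cat > m.py <<'E'
from h import *
from cell import manip
ct=manip.camera_info("top")
print("cam c",-ct["R"].T@ct["t"])
def A(pts,x0,y0,s,z): return np.array([ray(ct,((u+.5)/s-.5+x0,(v+.5)/s-.5+y0),z) for u,v in pts])
mat=A([(75,190),(412,210),(398,550),(54,533)],280,160,6,0.005); print("mat",mat.mean(0)); 
ol=A([(133,261),(344,269),(333,477),(124,468)],280,160,6,.005); print("outline",ol.mean(0))
b=A([(249,99)],280,160,6,.012)[0]; d=b-ol.mean(0); print("btn",b,np.hypot(*d[:2]),np.degrees(np.arctan2(d[1],d[0])))
e=mat[0]-mat[3]+mat[1]-mat[2]; print("matyaw",np.degrees(np.arctan2(e[1],e[0])))
pk=A([(218,287),(409,260),(251,470),(433,444)],370,175,8,.10); print("pockets",pk,pk.mean(0))
e=pk[0]-pk[2]+pk[1]-pk[3]; f=pk[0]-pk[1]+pk[2]-pk[3]; print(np.hypot(*e[:2])/2,np.hypot(*f[:2])/2,np.degrees(np.arctan2(e[1],e[0])),np.degrees(np.arctan2(-f[0],f[1])))
tt=A([(192,226),(328,218),(467,211)],165,180,7,.20); print("torch tops",tt)
ey=A([(222,192),(350,182),(484,174)],165,180,7,.131); print("eyes",ey)
st=A([(232,115),(690,90),(695,262),(240,285)],165,180,7,.0); print("stand base corners",st)
E
python3 m.py
```

```text
cam c [0.31439061 0.03741962 1.66662845]
mat [ 0.47939733 -0.00999931  0.005     ]
outline [ 0.47997958 -0.00921988  0.005     ]
btn [ 0.63659312 -0.01652578  0.012     ] 0.15678385592166252 -2.6708658512024552
matyaw -2.3849619154608273
pockets [[ 0.50842565 -0.26300413  0.1       ]
 [ 0.52064188 -0.34182625  0.1       ]
 [ 0.43361547 -0.27531597  0.1       ]
 [ 0.44514936 -0.34990689  0.1       ]] [ 0.47695809 -0.30751331  0.1       ]
0.07583988737277989 0.07762028122936396 7.7264864428640525 8.800194326970177
torch tops [[0.48331541 0.38205256 0.2       ]
 [0.48760732 0.32321002 0.2       ]
 [0.49148644 0.26292656 0.2       ]]
eyes [[0.50705451 0.38539641 0.131     ]
 [0.51244378 0.32735099 0.131     ]
 [0.51695925 0.26641006 0.131     ]]
stand base corners [[0.56212114 0.41197828 0.        ]
 [0.57788426 0.18497772 0.        ]
 [0.49173321 0.18018676 0.        ]
 [0.47738768 0.40401784 0.        ]]
```

```bash
cat > plan.py <<'E'
import sys,numpy as np
from scipy.spatial.transform import Rotation as Ro
from cell import manip
# usage: plan.py x y z(grasp point) yaw [n rows]
def plan(x,y,z,yaw,n=5,quiet=False):
    s=manip.get_state(); p=np.array(s["tcp_pos"]); R=Ro.from_euler("xyz",s["ee_rot"],degrees=True)
    T=np.array([x,y,z+0.147]); RT=Ro.from_euler("xyz",[180,0,yaw],degrees=True)
    full=(R.inv()*RT).as_rotvec(degrees=True); d=T-p
    need=max(np.linalg.norm(full)/4,np.max(np.abs(d))/0.0295,1e-9); N=max(int(np.ceil(need)),1)
    print("now gp",np.round(p-[0,0,.147],4),"rpy",np.round(s["ee_rot"],2),"d mm",np.round(d*1e3,1),"rows",N, "t",round(s["time"],1))
    rows=[]
    for i in range(min(n,N)):
        Rc=R*Ro.from_rotvec(full*i/N,degrees=True)
        sh=Rc.inv().apply(d/N)/0.03; tn=full/N/4
        rows.append(np.r_[sh,tn])
    print("["+", ".join(", ".join("%g"%round(v+0,3) for v in r) for r in rows)+"]")
if __name__=="__main__":
    a=[float(v) for v in sys.argv[1:]]; plan(*a[:4],*( [int(a[4])] if len(a)>4 else []))
E
python3 plan.py .477 -.3075 .245 98
python3 - <<'E'
from cell import manip; from h import *
s=manip.get_state(); ci=manip.camera_info("wrist"); c=-ci["R"].T@ci["t"]
from scipy.spatial.transform import Rotation as Ro
R=Ro.from_euler("xyz",s["ee_rot"],degrees=True).as_matrix()
print("cam in tool",R.T@(c-s["tcp_pos"])); print((ci["R"]@R).round(4))
for z in (.147,.166,.3): print(z,proj(ci,s["tcp_pos"]+R@[0,0,z]))
E
```

```text
now gp [ 0.2382 -0.6313  0.2567] rpy [-179.9    -0.     20.67] d mm [238.8 323.8 -11.7] rows 20 t 0.1
[0.563, -0.364, 0.02, -0.001, -0.001, -0.967, 0.586, -0.326, 0.02, -0.001, -0.001, -0.967, 0.607, -0.285, 0.02, -0.001, -0.001, -0.967, 0.625, -0.244, 0.02, -0.001, -0.001, -0.967, 0.64, -0.201, 0.02, -0.001, -0.001, -0.967]
cam in tool [0.06867505 0.0004976  0.01976778]
[[ 0.000e+00  1.000e+00 -1.200e-03]
 [-9.633e-01 -3.000e-04 -2.683e-01]
 [-2.683e-01  1.200e-03  9.633e-01]]
0.147 [322.69138898 275.35357967]
0.166 [322.81967087 256.11072805]
0.3 [323.26199156 189.76066826]
```

Emit:
move_arm:
  series: [0.56,-0.36,0.02,0,0,-0.97,0.59,-0.33,0.02,0,0,-0.97,0.61,-0.28,0.02,0,0,-0.97,0.63,-0.24,0.02,0,0,-0.97,0.64,-0.2,0.02,0,0,-0.97]
  hand: 88
  squeeze: 30

```text
time: 0.78
tcp_pos: [0.2982, -0.5485, 0.3979]
ee_rot: [-179.7, -0.1, 40.5]
contact_force: [0.4, 0.2, 0.5]
gripper_width: 1.002
```

```bash
python3 plan.py .477 -.3075 .245 98
```

```text
now gp [ 0.2982 -0.5485  0.2509] rpy [-1.7967e+02 -1.0000e-01  4.0540e+01] d mm [178.8 241.   -5.9] rows 15 t 0.8
[0.65, -0.149, 0.015, -0.004, -0.004, -0.958, 0.658, -0.105, 0.015, -0.004, -0.004, -0.958, 0.664, -0.061, 0.015, -0.004, -0.004, -0.958, 0.667, -0.016, 0.014, -0.004, -0.004, -0.958, 0.666, 0.028, 0.014, -0.004, -0.004, -0.958]
```

```bash
python3 plan.py .477 -.3075 .245 98 15
```

```text
now gp [ 0.2982 -0.5485  0.2509] rpy [-1.7967e+02 -1.0000e-01  4.0540e+01] d mm [178.8 241.   -5.9] rows 15 t 0.8
[0.65, -0.149, 0.015, -0.004, -0.004, -0.958, 0.658, -0.105, 0.015, -0.004, -0.004, -0.958, 0.664, -0.061, 0.015, -0.004, -0.004, -0.958, 0.667, -0.016, 0.014, -0.004, -0.004, -0.958, 0.666, 0.028, 0.014, -0.004, -0.004, -0.958, 0.663, 0.073, 0.014, -0.004, -0.004, -0.958, 0.656, 0.117, 0.014, -0.004, -0.004, -0.958, 0.647, 0.161, 0.014, -0.004, -0.004, -0.958, 0.635, 0.203, 0.014, -0.004, -0.004, -0.958, 0.62, 0.245, 0.013, -0.004, -0.004, -0.958, 0.602, 0.286, 0.013, -0.004, -0.004, -0.958, 0.582, 0.326, 0.013, -0.004, -0.004, -0.958, 0.559, 0.364, 0.013, -0.004, -0.004, -0.958, 0.533, 0.401, 0.013, -0.004, -0.004, -0.958, 0.505, 0.435, 0.013, -0.004, -0.004, -0.958]
```

Emit:
move_arm:
  series: [0.65,-0.15,0.01,0,0,-0.96,0.66,-0.1,0.01,0,0,-0.96,0.66,-0.06,0.01,0,0,-0.96,0.67,-0.02,0.01,0,0,-0.96,0.67,0.03,0.01,0,0,-0.96]

```text
time: 1.4
tcp_pos: [0.3592, -0.4639, 0.3947]
ee_rot: [-179.6, -0.3, 60.5]
contact_force: [0.7, 0.2, -0.1]
gripper_width: 0.997
```

Emit:
move_arm:
  series: [0.66,0.07,0.01,0,0,-0.96,0.66,0.12,0.01,0,0,-0.96,0.65,0.16,0.01,0,0,-0.96,0.64,0.2,0.01,0,0,-0.96,0.62,0.25,0.01,0,0,-0.96]

```text
time: 2.02
tcp_pos: [0.421, -0.3761, 0.3936]
ee_rot: [-179.7, -0.4, 81.0]
contact_force: [0.1, 0.5, -0.5]
gripper_width: 1.001
```

```bash
python3 plan.py .477 -.3075 .245 98 15
python3 - <<'E'
from h import *; from cell import manip
im=manip.read_camera("wrist"); cv2.imwrite("pics/w1.png",im)
E
```

```text
now gp [ 0.421  -0.3761  0.2466] rpy [-179.71   -0.44   81.02] d mm [56.  68.6 -1.6] rows 5 t 2.0
[0.51, 0.297, 0.013, -0.011, -0.024, -0.849, 0.492, 0.327, 0.013, -0.011, -0.024, -0.849, 0.471, 0.356, 0.012, -0.011, -0.024, -0.849, 0.45, 0.383, 0.012, -0.011, -0.024, -0.849, 0.426, 0.409, 0.011, -0.011, -0.024, -0.849]
```

View pics/w1.png

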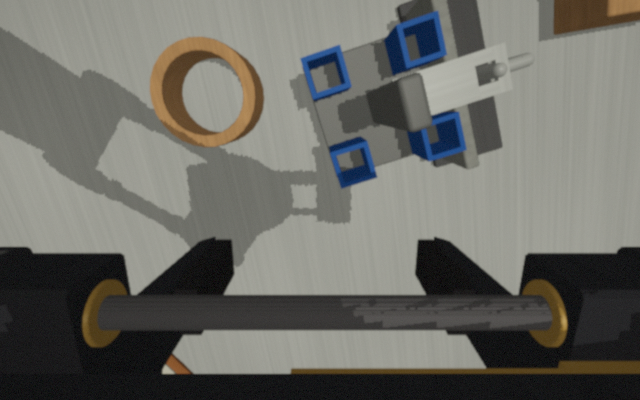

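Emit:
move_arm:
  series: [0.51,0.3,0.01,-0.01,-0.02,-0.85,0.49,0.33,0.01,-0.01,-0.02,-0.85,0.47,0.36,0.01,-0.01,-0.02,-0.85,0.45,0.38,0.01,-0.01,-0.02,-0.85,0.43,0.41,0.01,-0.01,-0.02,-0.85]

```text
time: 2.7
tcp_pos: [0.4811, -0.3011, 0.3924]
ee_rot: [179.9, -0.1, 99.3]
contact_force: [-0.0, 0.5, -0.7]
gripper_width: 0.999
```

```bash
python3 plan.py .477 -.3075 .245 98 15
python3 - <<'E'
from h import *; from cell import manip
ci=manip.camera_info("wrist");im=manip.read_camera("wrist"); cv2.imwrite("pics/w2.png",im)
np.save("w2.npy",ci,allow_pickle=True)
crop(im,230,100,430,280,4,"pics/w2c.png")
E
```

```text
now gp [ 0.4811 -0.3011  0.2454] rpy [ 1.7992e+02 -1.2000e-01  9.9310e+01] d mm [-4.1 -6.4 -0.4] rows 1 t 2.7
[-0.189, -0.168, 0.014, 0.02, -0.03, 0.326]
```

View pics/w2.png

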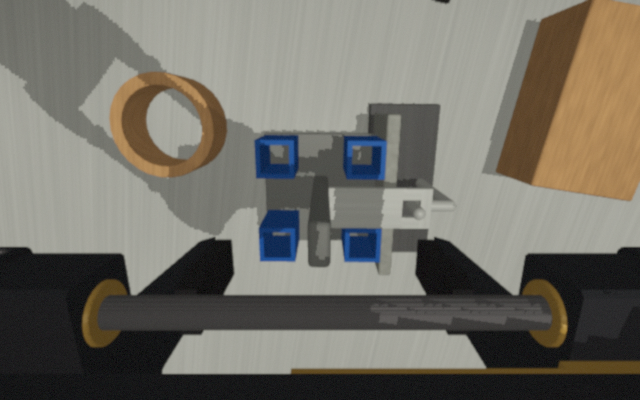

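View pics/w2c.png

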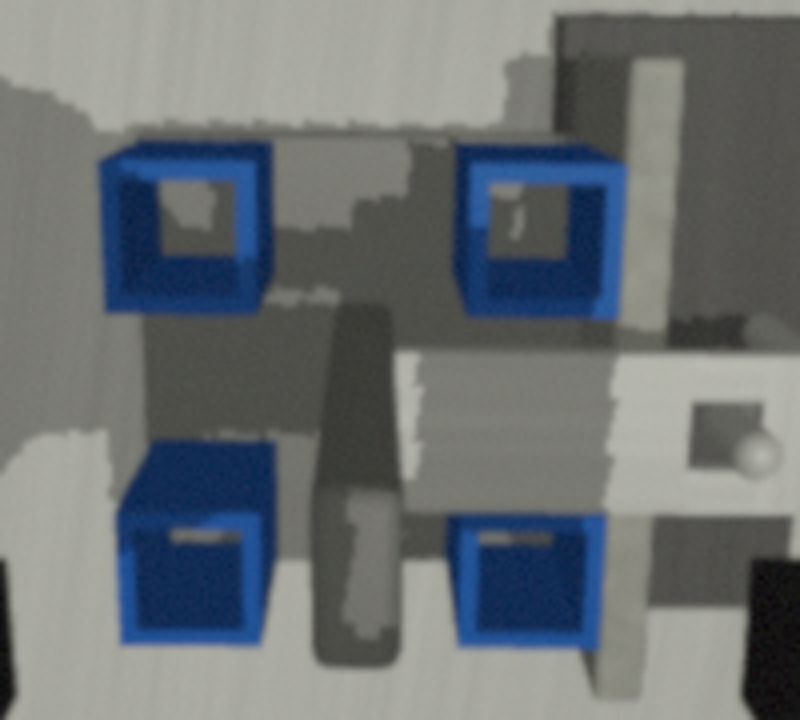

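Run:
```python
from h import *
ci=np.load("w2.npy",allow_pickle=True).item()
A=lambda p,z:ray(ci,((p[0]+.5)/4-.5+230,(p[1]+.5)/4-.5+100),z)
pk=np.array([A(p,.1) for p in [(180,235),(545,240),(192,578),(529,581)]]); print(pk,pk.mean(0))
print("handle",A((357,577),.19))
e=pk[1]-pk[0]+pk[3]-pk[2]; print(np.degrees(np.arctan2(e[1],e[0])), [np.linalg.norm(pk[a]-pk[b]) for a,b in((0,1),(2,3),(0,2),(1,3))])
```

```text
[[ 0.43641397 -0.27958252  0.1       ]
 [ 0.51099519 -0.26844217  0.1       ]
 [ 0.44835489 -0.35495315  0.1       ]
 [ 0.52230766 -0.34364269  0.1       ]] [ 0.47951793 -0.31165513  0.1       ]
handle [ 0.47959021 -0.31079104  0.19      ]
8.595153162652354 [np.float64(0.075408658704629), np.float64(0.07481269909276625), np.float64(0.07631065947614256), np.float64(0.07604662691016259)]
```

```bash
python3 plan.py .4795 -.311 .178 98.6 15
```

```text
now gp [ 0.482  -0.2997  0.2454] rpy [179.85  -0.19  99.45] d mm [ -2.5 -11.3 -67.4] rows 3 t 2.8
[-0.121, -0.05, 0.748, 0.013, -0.016, 0.071, -0.121, -0.049, 0.749, 0.013, -0.016, 0.071, -0.12, -0.048, 0.749, 0.013, -0.016, 0.071]
```

Emit:
move_arm:
  series: [-0.36,-0.15,0,0.01,-0.02,0.2,0,0,0.75,0,0,0,0,0,0.75,0,0,0,0,0,0.73,0,0,0,0,0,0,0,0,0]

```text
time: 3.38
tcp_pos: [0.4788, -0.315, 0.3247]
ee_rot: [179.9, 0.1, 98.5]
contact_force: [-0.2, -0.2, 0.0]
gripper_width: 0.995
```

```bash
python3 plan.py .4795 -.311 .178 98.6 15
```

```text
now gp [ 0.4788 -0.315   0.1777] rpy [1.799e+02 1.200e-01 9.848e+01] d mm [0.7 4.  0.3] rows 1 t 3.4
[0.129, 0.041, -0.01, 0.025, 0.03, -0.031]
```

Emit:
move_arm:
  series: [0.13,0.04,-0.01,0.02,0.03,-0.03,0,0,0,0,0,0]

```text
time: 3.62
tcp_pos: [0.4796, -0.3121, 0.3268]
ee_rot: [179.9, 0.1, 98.5]
contact_force: [-0.1, 0.1, -0.7]
gripper_width: 1.0
```

Emit:
move_arm:
  series: [0,0,0,0,0,0,0,0,0,0,0,0,0,0,0,0,0,0,0,0,0,0,0,0,0,0,0,0,0,0]
  hand: 0
  squeeze: 40

```text
time: 4.25
tcp_pos: [0.4803, -0.3124, 0.3292]
ee_rot: [179.7, 0.3, 98.5]
contact_force: [-0.6, 0.5, -0.4]
gripper_width: 0.453
```

```bash
python3 plan.py .4795 -.311 .225 98.6 15
```

```text
now gp [ 0.4803 -0.3124  0.1822] rpy [179.74   0.27  98.53] d mm [-0.8  1.4 42.8] rows 2 t 4.2
[0.022, -0.006, -0.713, 0.032, 0.033, -0.008, 0.024, -0.008, -0.713, 0.032, 0.033, -0.008]
```

Emit:
move_arm:
  series: [0.04,0,0.14,0.03,0.03,0,0,0,0,0,0,0,0,0,0,0,0,0,0,0,0,0,0,0]

```text
time: 4.75
tcp_pos: [0.4796, -0.3112, 0.3245]
ee_rot: [180.0, 0.1, 98.6]
contact_force: [0.3, -0.7, 0.5]
gripper_width: 0.156
```

Emit:
move_arm:
  series: [0,0,0,0,0,0,0,0,0,0,0,0,0,0,0,0,0,0]

```text
time: 5.12
tcp_pos: [0.4796, -0.3112, 0.3245]
ee_rot: [180.0, 0.1, 98.6]
contact_force: [-1.0, -0.9, 0.3]
gripper_width: 0.152
```

```bash
python3 plan.py .4795 -.311 .225 98.6 15
```

```text
now gp [ 0.4796 -0.3112  0.1775] rpy [1.7999e+02 1.2000e-01 9.8570e+01] d mm [-0.1  0.2 47.5] rows 2 t 5.1
[0.002, -0.001, -0.792, 0.002, 0.014, -0.004, 0.003, -0.001, -0.792, 0.002, 0.014, -0.004]
```

Gripped (about 13.4 mm opening). Lift straight up.

Emit:
move_arm:
  series: [0,0,-0.4,0,0,0,0,0,-0.5,0,0,0,0,0,-0.5,0,0,0,0,0,-0.5,0,0,0,0,0,0,0,0,0]

```text
time: 5.75
tcp_pos: [0.4796, -0.3106, 0.3837]
ee_rot: [180.0, 0.0, 98.6]
contact_force: [0.2, 0.2, -4.1]
gripper_width: 0.155
```

```bash
python3 plan.py .40 -.323 .25 98.6 15;python3 - <<'E'
from h import *; from cell import manip
im=manip.read_camera("scene"); crop(im,200,90,400,220,4,"pics/s1.png")
E
```

```text
now gp [ 0.4796 -0.3106  0.2367] rpy [1.800e+02 1.000e-02 9.855e+01] d mm [-79.6 -12.4  13.3] rows 3 t 5.8
[-0.005, -0.895, -0.148, 0, 0.001, -0.004, -0.005, -0.895, -0.148, 0, 0.001, -0.004, -0.005, -0.895, -0.147, 0, 0.001, -0.004]
```

View pics/s1.png

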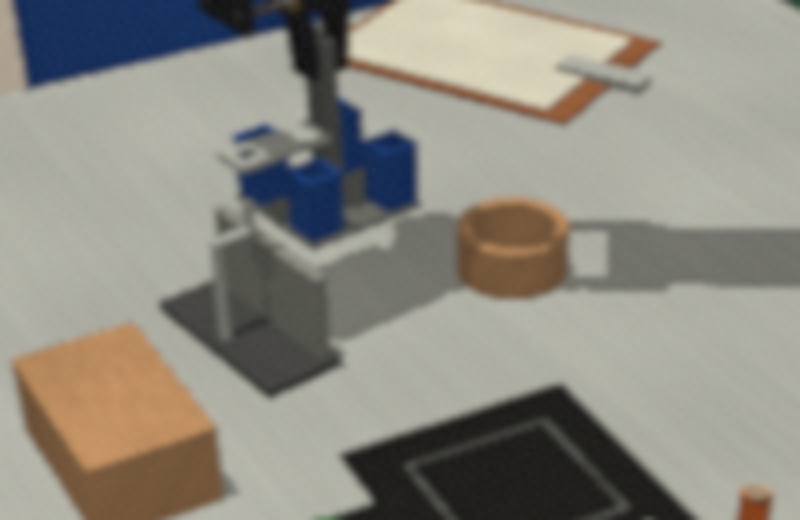

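Emit:
move_arm:
  series: [0,-0.5,0,0,0,0,0,-0.8,0,0,0,0,0,-0.8,0,0,0,0,0,-0.6,0,0,0,0]

```text
time: 6.3
tcp_pos: [0.3931, -0.3224, 0.3808]
ee_rot: [-179.7, -0.2, 98.6]
contact_force: [-0.2, 0.6, -3.7]
gripper_width: 0.151
```

```bash
python3 plan.py .48 -.0095 .225 87.5 15;python3 - <<'E'
from h import *; from cell import manip
im=manip.read_camera("scene"); crop(im,200,90,400,220,4,"pics/s2.png")
E
```

```text
now gp [ 0.3931 -0.3224  0.2338] rpy [-179.7    -0.21   98.61] d mm [ 86.9 312.9  -8.8] rows 11 t 6.3
[0.898, 0.402, 0.028, -0.007, -0.004, 0.253, 0.905, 0.387, 0.028, -0.007, -0.004, 0.253, 0.912, 0.371, 0.028, -0.007, -0.004, 0.253, 0.918, 0.354, 0.028, -0.007, -0.004, 0.253, 0.924, 0.338, 0.027, -0.007, -0.004, 0.253, 0.93, 0.322, 0.027, -0.007, -0.004, 0.253, 0.936, 0.305, 0.027, -0.007, -0.004, 0.253, 0.941, 0.289, 0.027, -0.007, -0.004, 0.253, 0.946, 0.272, 0.027, -0.007, -0.004, 0.253, 0.95, 0.255, 0.027, -0.007, -0.004, 0.253, 0.955, 0.239, 0.027, -0.007, -0.004, 0.253]
```

View pics/s2.png

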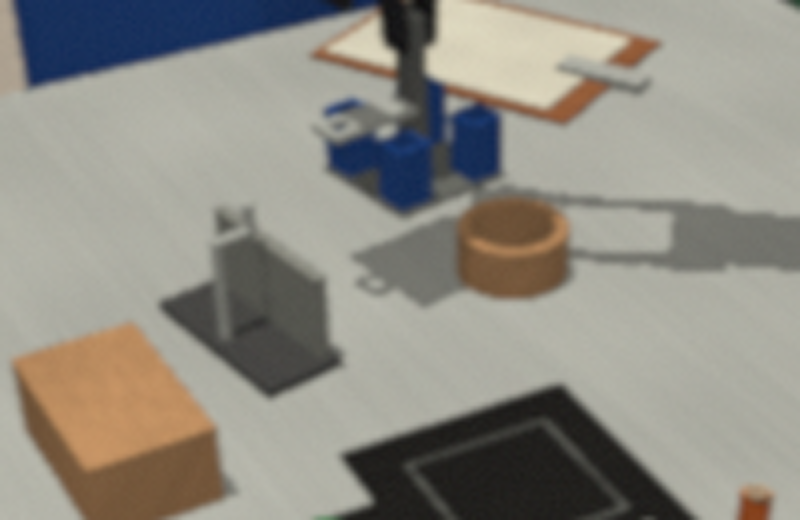

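Emit:
move_arm:
  series: [0.9,0.3,0,0,0,0.25,0.9,0.35,0.02,0,0,0.25,0.91,0.37,0.02,0,0,0.25,0.92,0.35,0.02,0,0,0.25,0.92,0.34,0.02,0,0,0.25]

```text
time: 6.98
tcp_pos: [0.424, -0.1807, 0.3788]
ee_rot: [-179.7, -0.1, 92.9]
contact_force: [0.5, 0.3, -3.5]
gripper_width: 0.156
```

Emit:
move_arm:
  series: [0.93,0.32,0.03,0,0,0.25,0.94,0.3,0.03,0,0,0.25,0.94,0.29,0.03,0,0,0.25,0.8,0.27,0.03,0,0,0.25,0.5,0.25,0.03,0,0,0.25]

```text
time: 7.6
tcp_pos: [0.4633, -0.0534, 0.3748]
ee_rot: [-179.9, -0.1, 87.6]
contact_force: [-0.0, -0.3, -3.5]
gripper_width: 0.156
```

```bash
python3 plan.py .48 -.0095 .215 87.5 15
```

```text
now gp [ 0.4633 -0.0534  0.2278] rpy [-1.7991e+02 -1.2000e-01  8.7560e+01] d mm [ 16.7  43.9 -12.8] rows 2 t 7.6
[0.742, 0.247, 0.215, -0.011, -0.016, 0.008, 0.743, 0.246, 0.215, -0.011, -0.016, 0.008]
```

Emit:
move_arm:
  series: [0.6,0.2,0.2,-0.01,0,0,0.5,0.2,0.3,0,0,0,0.3,0.1,0.4,0,0,0,0,0,0.5,0,0,0]

```text
time: 8.1
tcp_pos: [0.4807, -0.0106, 0.3323]
ee_rot: [179.8, -0.1, 87.6]
contact_force: [-0.2, -0.8, -3.9]
gripper_width: 0.151
```

```bash
python3 plan.py .48 -.0095 .1425 87.5 15
```

```text
now gp [ 0.4807 -0.0106  0.1853] rpy [ 1.7981e+02 -1.2000e-01  8.7570e+01] d mm [ -0.7   1.1 -42.8] rows 2 t 8.1
[0.017, -0.015, 0.714, 0.024, -0.015, 0.009, 0.018, -0.014, 0.714, 0.024, -0.015, 0.009]
```

Emit:
move_arm:
  series: [0.03,-0.02,0.5,0.02,-0.01,0,0,0,0.4,0.02,-0.01,0,0,0,0.2,0,0,0,0,0,0,0,0,0]

```text
time: 8.6
tcp_pos: [0.4785, -0.0107, 0.294]
ee_rot: [-179.7, -0.0, 87.5]
contact_force: [-0.6, -0.4, -3.3]
gripper_width: 0.154
```

```bash
python3 plan.py .48 -.0095 .1425 87.5 15
```

```text
now gp [ 0.4785 -0.0107  0.147 ] rpy [-179.68   -0.     87.5 ] d mm [ 1.5  1.2 -4.5] rows 1 t 8.6
[0.043, 0.048, 0.151, -0.08, -0, -0.001]
```

Emit:
move_arm:
  series: [0.04,0.05,0.08,-0.08,0,0,0,0,0.08,0,0,0,0,0,0.05,0,0,0]

```text
time: 8.98
tcp_pos: [0.481, -0.0099, 0.2895]
ee_rot: [179.8, 0.0, 87.5]
contact_force: [-5.1, -1.3, 8.0]
gripper_width: 0.157
```

```bash
python3 plan.py .48 -.0095 .1425 87.5 15
```

```text
now gp [ 0.481  -0.0099  0.1425] rpy [1.7982e+02 2.0000e-02 8.7490e+01] d mm [-1.   0.4 -0. ] rows 1 t 9.0
[0.01, -0.035, -0, 0.044, 0.006, -0.003]
```

Contact with the mat. Release, then raise.

Emit:
move_arm:
  series: [0,0,0,0,0,0,0,0,0,0,0,0,0,0,0,0,0,0,0,0,0,0,0,0]
  hand: 70

```text
time: 9.48
tcp_pos: [0.4825, -0.0098, 0.2917]
ee_rot: [179.5, 0.0, 87.5]
contact_force: [-1.3, 0.8, 0.0]
gripper_width: 0.586
```

Emit:
move_arm:
  series: [0,0,-0.3,0,0,0,0,0,-1,0,0,0,0,0,-1,0,0,0,0,0,-1,0,0,0,0,0,-0.5,0,0,0]
  hand: 88

```text
time: 10.1
tcp_pos: [0.4809, -0.0097, 0.4093]
ee_rot: [179.7, 0.0, 87.5]
contact_force: [0.0, 0.4, 0.4]
gripper_width: 1.001
```

```bash
python3 plan.py .48 .2 .27 94 25;python3 - <<'E'
from h import *; from cell import manip
im=manip.read_camera("wrist"); cv2.imwrite("pics/w3.png",im)
im=manip.read_camera("top"); crop(im,280,160,360,260,6,"pics/t3.png")
E
```

```text
now gp [ 0.4809 -0.0097  0.2623] rpy [1.7966e+02 1.0000e-02 8.7490e+01] d mm [ -0.9 209.7   7.7] rows 8 t 10.1
[0.873, -0.042, -0.032, 0.01, 0.001, -0.204, 0.873, -0.03, -0.032, 0.01, 0.001, -0.204, 0.874, -0.017, -0.032, 0.01, 0.001, -0.204, 0.874, -0.005, -0.032, 0.01, 0.001, -0.204, 0.874, 0.008, -0.032, 0.01, 0.001, -0.204, 0.874, 0.02, -0.032, 0.01, 0.001, -0.204, 0.873, 0.032, -0.032, 0.01, 0.001, -0.204, 0.873, 0.045, -0.032, 0.01, 0.001, -0.204]
```

View pics/w3.png

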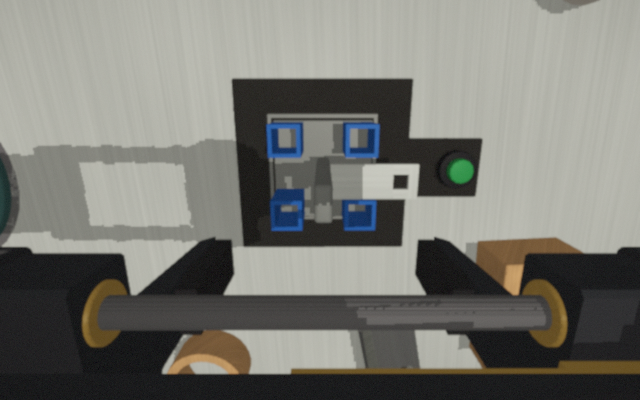

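View pics/t3.png

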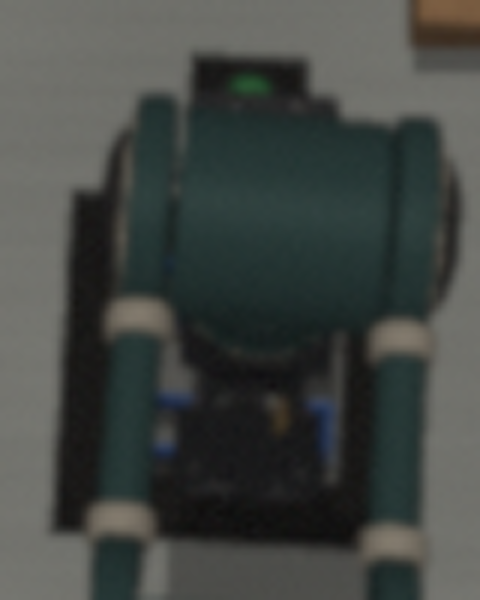

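Wrist view: the caddy stands upright inside the grey outline at about (322,175). Next, the torches.

Emit:
move_arm:
  series: [0.87,-0.04,-0.03,0.01,0,-0.2,0.87,-0.03,-0.03,0.01,0,-0.2,0.87,-0.02,-0.03,0.01,0,-0.2,0.87,0,-0.03,0.01,0,-0.2,0.87,0,-0.03,0.01,0,-0.2]

```text
time: 10.82
tcp_pos: [0.4786, 0.1226, 0.4063]
ee_rot: [-179.6, 0.1, 91.4]
contact_force: [0.1, -0.5, 0.5]
gripper_width: 0.997
```

Emit:
move_arm:
  series: [0.87,0.02,-0.03,0.01,0,-0.2,0.87,0.03,-0.03,0.01,0,-0.2,0.87,0.04,-0.03,0.01,0,-0.2,0.87,0,0,0,0,0,0,0,0,0,0,0]

```text
time: 11.45
tcp_pos: [0.474, 0.231, 0.3995]
ee_rot: [-178.7, 0.3, 94.0]
contact_force: [-0.0, -0.9, 0.2]
gripper_width: 1.0
```

```bash
cat > look.py <<'E'
import sys
from h import *; from cell import manip
n=sys.argv[1]
manip.get_state(); ci=manip.camera_info("wrist");im=manip.read_camera("wrist"); cv2.imwrite(f"pics/{n}.png",im)
np.save(n+".npy",ci,allow_pickle=True)
if len(sys.argv)>2:
    a=[int(v) for v in sys.argv[2:]]; crop(im,*a,f"pics/{n}c.png")
print(manip.get_state()["tcp_pos"],manip.get_state()["ee_rot"])
E
python3 look.py w4 180 60 460 270 3
```

```text
[0.47394383 0.23027287 0.3993599 ] [-178.66516699    0.35328085   93.96924311]
```

View pics/w4.png

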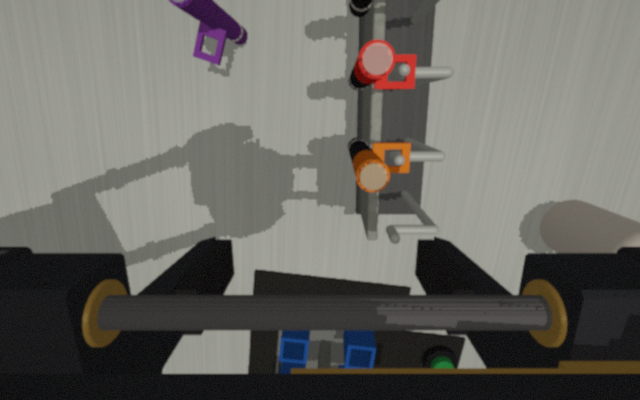

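View pics/w4c.png

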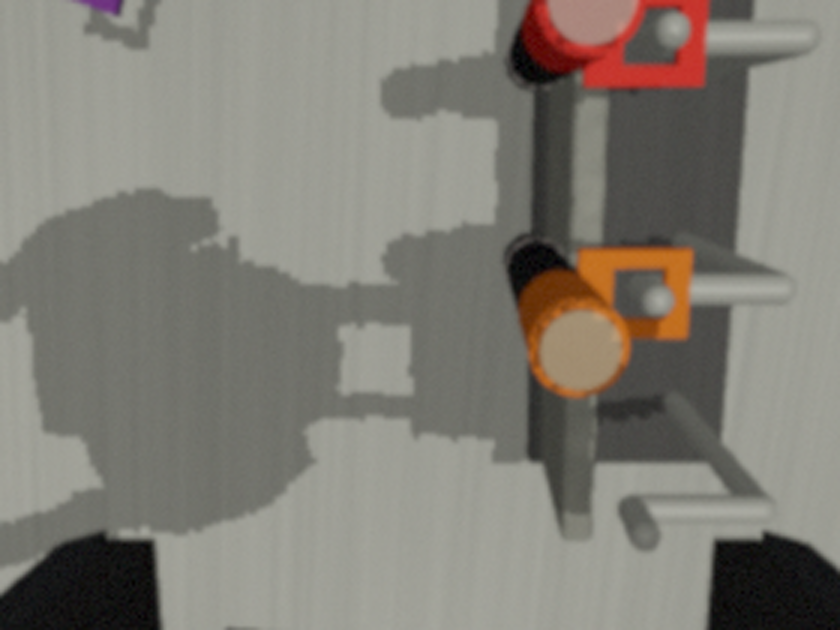

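```bash
python3 - <<'E'
from h import *
ci=np.load("w4.npy",allow_pickle=True).item()
A=lambda p,z:ray(ci,((p[0]+.5)/3-.5+180,(p[1]+.5)/3-.5+60),z)
print(A((581,348),.2), ray(ci,(376,58),.2))
print("eye", A((636,294),.131),ray(ci,(397,71),.131), "foot~",A((524,248),.05))
E
python3 plan.py .490 .262 .25 94 9
```

```text
[0.49413094 0.26368995 0.2       ] [0.48884546 0.32341055 0.2       ]
eye [0.51612711 0.26471284 0.131     ] [0.51221111 0.32534178 0.131     ] foot~ [0.49329847 0.26583012 0.05      ]
now gp [0.4739 0.2303 0.2524] rpy [-178.67    0.35   93.97] d mm [16.1 31.7 -2.4] rows 2 t 11.5
[0.509, 0.304, 0.029, -0.167, 0.044, -0.004, 0.509, 0.304, 0.034, -0.167, 0.044, -0.004]
```

Emit:
move_arm:
  series: [0.5,0.35,0.03,-0.17,0.04,0,0.5,0.35,0,-0.17,0.04,0,0,0,0,0,0,0]
  hand: 60

```text
time: 11.88
tcp_pos: [0.4945, 0.2621, 0.3967]
ee_rot: [179.9, 0.1, 93.8]
contact_force: [0.4, 0.2, 0.3]
gripper_width: 0.69
```

```bash
python3 plan.py .493 .264 .18 94 9
```

```text
now gp [0.4945 0.2621 0.2497] rpy [1.7993e+02 6.0000e-02 9.3840e+01] d mm [ -1.5   1.9 -69.7] rows 3 t 11.9
[0.023, -0.016, 0.774, 0.006, 0.005, -0.013, 0.023, -0.016, 0.774, 0.006, 0.005, -0.013, 0.023, -0.015, 0.774, 0.006, 0.005, -0.013]
```

Emit:
move_arm:
  series: [0.06,-0.05,0.5,0,0,0,0,0,0.7,0,0,0,0,0,0.7,0,0,0,0,0,0.35,0,0,0,0,0,0,0,0,0]

```text
time: 12.5
tcp_pos: [0.492, 0.2626, 0.3243]
ee_rot: [-179.9, 0.1, 93.8]
contact_force: [-1.5, -0.6, 0.9]
gripper_width: 0.68
```

```bash
python3 plan.py .493 .264 .18 94 9
```

```text
now gp [0.492  0.2626 0.1773] rpy [-1.7993e+02  1.4000e-01  9.3790e+01] d mm [1.  1.4 2.7] rows 1 t 12.5
[0.044, 0.036, -0.091, -0.019, 0.036, -0.053]
```

Emit:
move_arm:
  series: [0.04,0.04,-0.09,-0.02,0.04,-0.05,0,0,0,0,0,0,0,0,0,0,0,0,0,0,0,0,0,0,0,0,0,0,0,0]
  hand: 0
  squeeze: 20

```text
time: 13.12
tcp_pos: [0.4941, 0.2643, 0.33]
ee_rot: [179.7, -0.1, 94.0]
contact_force: [-0.2, -0.7, -0.2]
gripper_width: 0.197
```

Emit:
move_arm:
  series: [0,0,0,0,0,0,0,0,0,0,0,0]

```text
time: 13.38
tcp_pos: [0.494, 0.2643, 0.33]
ee_rot: [179.8, -0.1, 94.0]
contact_force: [-0.0, -1.0, 0.1]
gripper_width: 0.195
```

```bash
python3 look.py w5 240 170 400 290 5; python3 plan.py .493 .264 .18 94 9
```

```text
[0.49397768 0.26430115 0.32996222] [ 1.79759185e+02 -1.23632036e-01  9.39957886e+01]
now gp [0.494  0.2643 0.183 ] rpy [ 1.7976e+02 -1.2000e-01  9.4000e+01] d mm [-1.  -0.3 -3. ] rows 1 t 13.4
[-0.008, -0.034, 0.099, 0.06, -0.031, -0.001]
```

View pics/w5c.png

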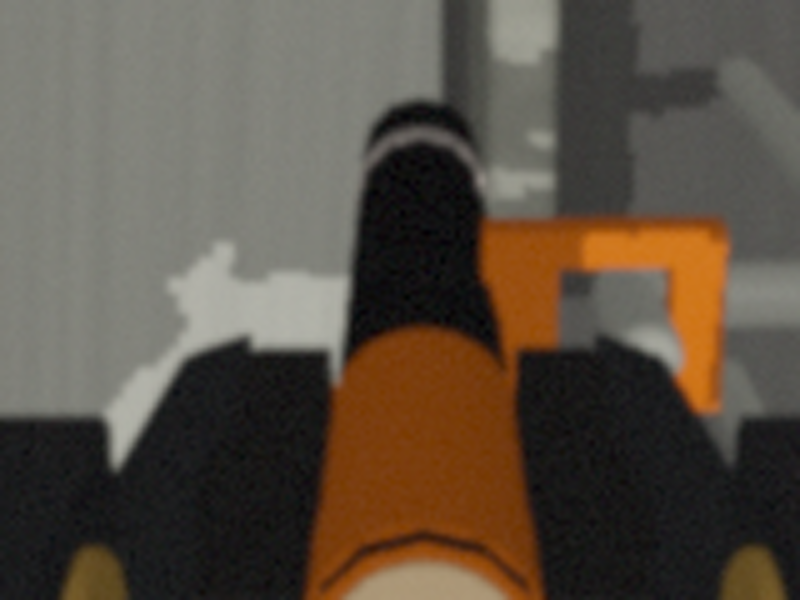

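Emit:
move_arm:
  series: [0,0,-0.4,0.02,-0.02,0,0,0,-0.6,0.02,0,0,0,0,-0.6,0,0,0,0,0,-0.6,0,0,0,0,0,0,0,0,0]

```text
time: 14.05
tcp_pos: [0.4943, 0.2645, 0.4028]
ee_rot: [179.7, -0.1, 94.0]
contact_force: [0.4, 0.5, -0.5]
gripper_width: 0.198
```

```bash
python3 plan.py .43 .26 .25 94 9
python3 - <<'E'
from h import *; from cell import manip
im=manip.read_camera("top"); crop(im,280,160,360,260,6,"pics/t4.png")
im=manip.read_camera("scene"); crop(im,330,150,490,280,5,"pics/s4.png")
E
```

```text
now gp [0.4943 0.2645 0.2558] rpy [ 1.7972e+02 -1.2000e-01  9.4000e+01] d mm [-64.3  -4.5  -5.8] rows 3 t 14.1
[0, -0.717, 0.061, 0.023, -0.01, -0, 0, -0.717, 0.062, 0.023, -0.01, -0, 0, -0.717, 0.064, 0.023, -0.01, -0]
```

View pics/t4.png

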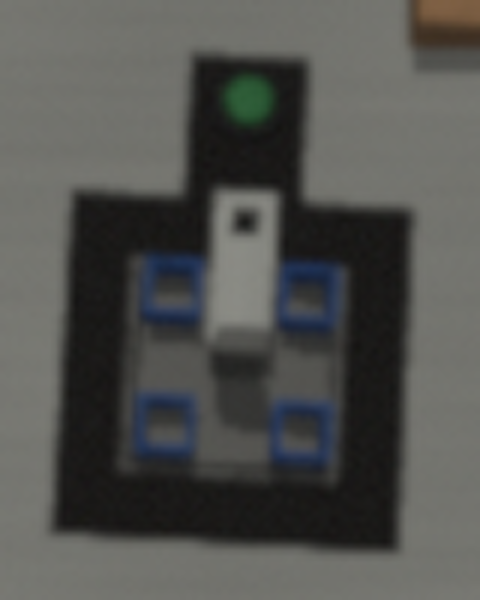

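View pics/s4.png

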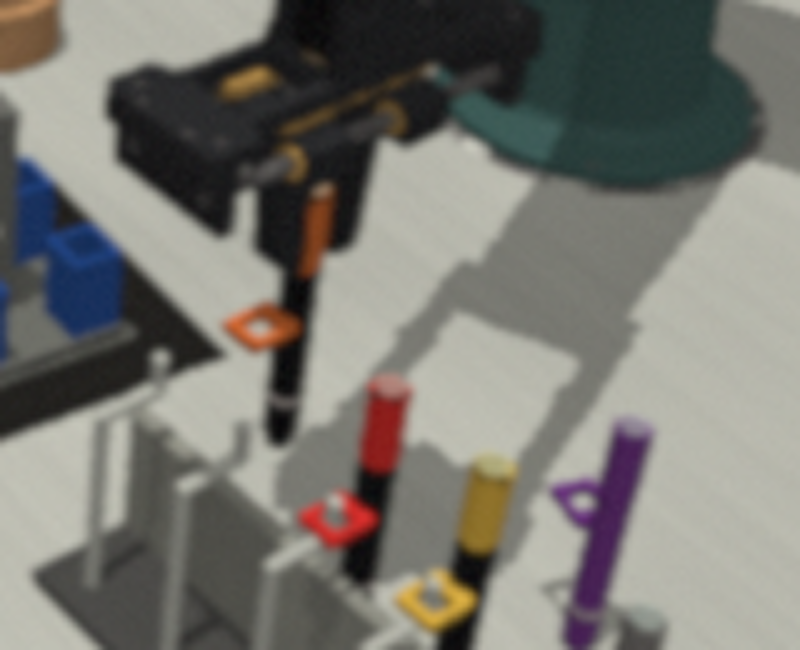

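Emit:
move_arm:
  series: [0,-0.6,0,0.02,-0.01,0,0,-0.8,0,0.02,0,0,0,-0.7,0,0,0,0]

```text
time: 14.52
tcp_pos: [0.4273, 0.2589, 0.3971]
ee_rot: [-179.5, 0.1, 93.9]
contact_force: [-1.1, 0.7, -0.9]
gripper_width: 0.192
```

```bash
python3 look.py w6 240 150 400 290 5; python3 plan.py .4414 -.046 .25 87.6 20
python3 - <<'E'
from h import *; from cell import manip
ct=manip.camera_info("top")
pk=np.array([ray(ct,((u+.5)/6-.5+280,(v+.5)/6-.5+160),.065) for u,v in [(172,289),(309,297),(164,427),(303,434)]]);print(pk,pk.mean(0))
E
```

```text
[0.42511307 0.25862501 0.39670114] [-1.79361228e+02  1.72250416e-01  9.39583901e+01]
now gp [0.4251 0.2586 0.2497] rpy [-1.7936e+02  1.7000e-01  9.3960e+01] d mm [ 1.630e+01 -3.046e+02  3.000e-01] rows 11 t 14.6
[-0.924, -0.014, 0.002, -0.014, 0.005, 0.144, -0.924, -0.005, 0.002, -0.014, 0.005, 0.144, -0.924, 0.004, 0.001, -0.014, 0.005, 0.144, -0.924, 0.014, 0.001, -0.014, 0.005, 0.144, -0.924, 0.023, 0.001, -0.014, 0.005, 0.144, -0.924, 0.032, 0.001, -0.014, 0.005, 0.144, -0.923, 0.041, 0, -0.014, 0.005, 0.144, -0.923, 0.051, 0, -0.014, 0.005, 0.144, -0.922, 0.06, -0, -0.014, 0.005, 0.144, -0.922, 0.069, -0, -0.014, 0.005, 0.144, -0.921, 0.079, -0.001, -0.014, 0.005, 0.144]
[[ 0.51784026  0.02720921  0.065     ]
 [ 0.514374   -0.04923456  0.065     ]
 [ 0.44084019  0.03066025  0.065     ]
 [ 0.43794021 -0.04632732  0.065     ]] [ 0.47774866 -0.00942311  0.065     ]
```

View pics/w6c.png

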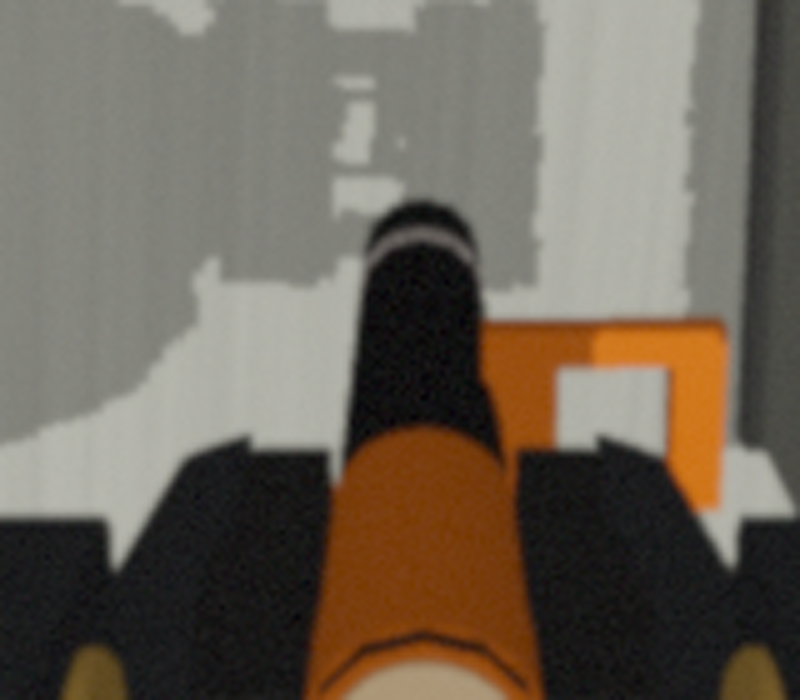

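Run:
```python
from h import *
from scipy.spatial.transform import Rotation as Ro
ci=np.load("w6.npy",allow_pickle=True).item()
p=np.array([0.42511307,0.25862501,0.39670114]);R=Ro.from_euler("xyz",[-179.361228,.17225,93.9584],degrees=True).as_matrix()
for t in [(.0055,0,.28),(0.009,0,.27),(.009,.0,.26),(.0,.009,.26),(0,-.009,.26),(.009,0,.18),(.009,0,.162)]:
    u=proj(ci,p+R@t); print(t,((u+.5-[240,150])*5-.5).round())
```

```text
(0.0055, 0, 0.28) [404. 194.]
(0.009, 0, 0.27) [404. 187.]
(0.009, 0.0, 0.26) [403. 203.]
(0.0, 0.009, 0.26) [463. 261.]
(0, -0.009, 0.26) [344. 261.]
(0.009, 0, 0.18) [398. 389.]
(0.009, 0, 0.162) [395. 457.]
```

Emit:
move_arm:
  series: [-0.92,-0.01,0,-0.03,0.01,0.14,-0.92,0,0,-0.03,0.01,0.14,-0.92,0,0,-0.02,0,0.14,-0.92,0.01,0,-0.01,0,0.14,-0.92,0.02,0,-0.01,0,0.14]

```text
time: 15.2
tcp_pos: [0.4273, 0.1183, 0.3926]
ee_rot: [-179.3, 0.2, 91.4]
contact_force: [1.3, 0.4, -0.2]
gripper_width: 0.198
```

Emit:
move_arm:
  series: [-0.92,0.03,0,-0.01,0,0.14,-0.92,0.04,0,-0.01,0,0.14,-0.92,0.05,0,-0.01,0,0.14,-0.8,0.06,0,-0.01,0,0.14,-0.5,0.05,0,0,0,0.14]

```text
time: 15.82
tcp_pos: [0.4308, -0.0073, 0.3888]
ee_rot: [-179.1, 0.3, 88.6]
contact_force: [0.4, 0.7, -0.6]
gripper_width: 0.193
```

```bash
python3 plan.py .4414 -.046 .25 87.6 20
```

```text
now gp [ 0.4308 -0.0073  0.2418] rpy [-179.07    0.27   88.55] d mm [ 10.6 -38.7   8.2] rows 2 t 15.8
[-0.64, 0.19, -0.137, -0.116, 0.035, 0.119, -0.638, 0.196, -0.137, -0.116, 0.035, 0.119]
```

Emit:
move_arm:
  series: [-0.62,0.15,-0.1,-0.12,0.03,0.12,-0.6,0.15,0.1,-0.12,0.03,0.12,0,0,0.5,-0.03,0.01,0,0,0,0,0,0,0]

```text
time: 16.32
tcp_pos: [0.4372, -0.0448, 0.3707]
ee_rot: [-179.9, -0.1, 87.5]
contact_force: [-1.3, 0.1, -1.1]
gripper_width: 0.197
```

```bash
python3 look.py w7 230 120 430 290 4; python3 plan.py .4400 -.046 .213 87.6 20
```

```text
[ 0.43761908 -0.04480982  0.37155996] [ 1.79980586e+02 -9.30177041e-02  8.74865378e+01]
now gp [ 0.4376 -0.0448  0.2246] rpy [ 1.7998e+02 -9.0000e-02  8.7490e+01] d mm [  2.4  -1.2 -11.6] rows 1 t 16.4
[-0.037, 0.081, 0.385, 0.005, -0.023, -0.028]
```

View pics/w7c.png

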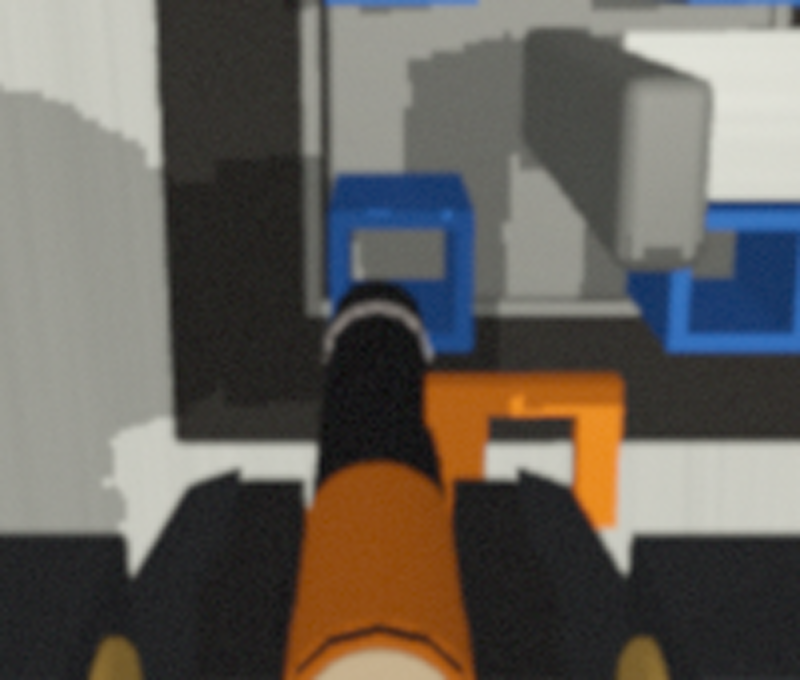

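```bash
cat > rel.py <<'E'
# rel.py name x0 y0 s  footedge_u v  pocket_u v  gp2foot : solves pocket centre in world & tool, corrected by camera residual seen on foot
import sys
from h import *
from cell import manip
from scipy.spatial.transform import Rotation as Ro
n=sys.argv[1]; a=[float(v) for v in sys.argv[2:]]
x0,y0,s,fu,fv,pu,pv,L=a[:8]; zp=a[8] if len(a)>8 else .065
ci=np.load(n+".npy",allow_pickle=True).item()
M=np.array([[0,1,-.0012],[-.9633,-.0003,-.2683],[-.2683,.0012,.9633]])  # cam<-tool
Rt=ci["R"].T@M; c=-ci["R"].T@ci["t"]; p=c-Rt@np.array([.068675,.0005,.019768])
print("tcp",p)
U=lambda u,v:np.array([(u+.5)/s-.5+x0,(v+.5)/s-.5+y0])
best=None
# far silhouette of taper: top-most image point among rims
pts=[proj(ci,p+Rt@np.array([r,0,.147+L-h])) for r,h in((.0055,0),(.009,.008),(.009,.01))]
pr=min(pts,key=lambda q:q[1]); fz=(p+Rt@np.array([0,0,.147+L]))[2]
o=U(fu,fv); print("pred",((pr+.5-[x0,y0])*s-.5).round(1),"resid px",(o-pr).round(2),"foot z",fz.round(4))
# residual as camera translation in tool at foot depth
zc=(ci["R"]@(p+Rt@np.array([0,0,.147+L]))+ci["t"])[2]; f=ci["mtx"][0,0]
res=(o-pr)*zc/f; print("resid mm (img x,y)",(res*1e3).round(2))
P=ray(ci,U(pu,pv),zp); zc2=(ci["R"]@P+ci["t"])[2]
# translation hypothesis and pixel-shift hypothesis
for nm,duv in (("trans",res*f/zc2),("angle",o-pr)):
    Pw=ray(ci,U(pu,pv)-duv,zp); d=Rt.T@(Pw-p); print(nm,"pocket world",Pw.round(4),"tool mm",(d*1e3).round(1))
E
python3 rel.py w7 230 120 4 378 283 401 282 .133
```

```text
tcp [ 0.43657731 -0.04499634  0.37080894]
pred [374.3 269.8] resid px [0.92 3.29] foot z 0.0908
resid mm (img x,y) [0.74 2.67]
trans pocket world [ 0.4414 -0.0441  0.065 ] tool mm [  1.    5.1 305.8]
angle pocket world [ 0.4413 -0.0438  0.065 ] tool mm [  1.2   5.  305.8]
```

```bash
python3 plan.py .4414 -.0446 .213 87.6 20
```

```text
now gp [ 0.4376 -0.0448  0.2246] rpy [ 1.7998e+02 -9.0000e-02  8.7490e+01] d mm [  3.8   0.2 -11.6] rows 1 t 16.4
[0.012, 0.125, 0.385, 0.005, -0.023, -0.028]
```

Emit:
move_arm:
  series: [0.01,0.13,0.2,0,-0.02,-0.03,0,0,0,0,0,0]

```text
time: 16.62
tcp_pos: [0.4417, -0.0436, 0.3652]
ee_rot: [180.0, -0.0, 87.7]
contact_force: [0.5, 0.2, -1.0]
gripper_width: 0.2
```

```bash
python3 look.py w8 230 120 430 290 4; python3 plan.py .4414 -.0446 .2 87.6 20
```

```text
[ 0.44184355 -0.04364274  0.36555821] [ 1.79946199e+02 -2.67282194e-02  8.77042886e+01]
now gp [ 0.4418 -0.0436  0.2186] rpy [ 1.7995e+02 -3.0000e-02  8.7700e+01] d mm [ -0.4  -1.  -18.6] rows 1 t 16.7
[-0.033, -0.014, 0.619, 0.013, -0.007, 0.026]
```

View pics/w8c.png

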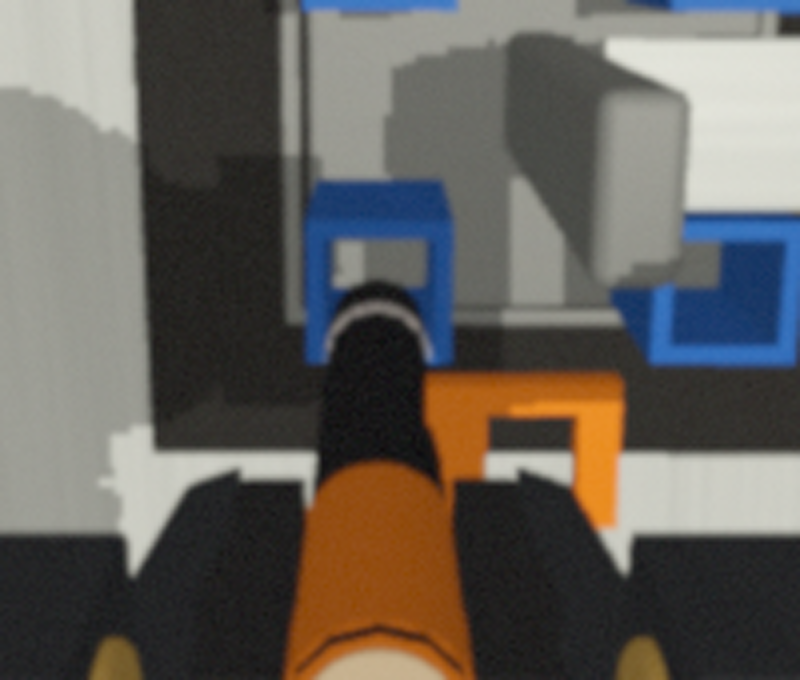

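```bash
python3 rel.py w8 230 120 4 378 283 379 292 .133
```

```text
tcp [ 0.44109261 -0.04376309  0.36526928]
pred [374.3 269.8] resid px [0.92 3.29] foot z 0.0853
resid mm (img x,y) [0.74 2.67]
trans pocket world [ 0.4414 -0.044   0.065 ] tool mm [1.000e-01 2.000e-01 3.003e+02]
angle pocket world [ 0.4413 -0.0438  0.065 ] tool mm [3.000e-01 2.000e-01 3.003e+02]
```

Emit:
move_arm:
  series: [0,0,0.5,0.01,0,0.02,0,0,0.4,0,0,0,0,0,0.4,0,0,0]

```text
time: 17.05
tcp_pos: [0.4423, -0.0433, 0.3251]
ee_rot: [179.9, -0.0, 87.7]
contact_force: [0.5, -0.6, -0.6]
gripper_width: 0.194
```

```bash
python3 plan.py .4414 -.0440 .148 87.6 20
```

```text
now gp [ 0.4423 -0.0433  0.1781] rpy [ 1.7986e+02 -2.0000e-02  8.7650e+01] d mm [ -0.9  -0.7 -30.1] rows 2 t 17.1
[-0.012, -0.016, 0.502, 0.018, -0.002, 0.007, -0.012, -0.015, 0.502, 0.018, -0.002, 0.007]
```

Emit:
move_arm:
  series: [-0.02,-0.02,0.4,0.02,0,0.01,0,-0.01,0.3,0,0,0,0,0,0.25,0,0,0]

```text
time: 17.42
tcp_pos: [0.4407, -0.044, 0.2933]
ee_rot: [-179.9, -0.0, 87.6]
contact_force: [-0.9, -0.6, -0.3]
gripper_width: 0.198
```

```bash
python3 plan.py .4414 -.0440 .146 87.6 20
```

```text
now gp [ 0.4407 -0.044   0.1463] rpy [-1.7992e+02 -3.0000e-02  8.7590e+01] d mm [ 0.7 -0.  -0.3] rows 1 t 17.4
[0, 0.023, 0.011, -0.021, -0.007, -0.001]
```

Release with a small opening, then rise.

Emit:
move_arm:
  series: [0,0.02,0,-0.02,0,0,0,0,0,0,0,0,0,0,0,0,0,0]
  hand: 36

```text
time: 17.8
tcp_pos: [0.4417, -0.0441, 0.2935]
ee_rot: [180.0, -0.0, 87.6]
contact_force: [-0.1, -0.6, -0.1]
gripper_width: 0.408
```

Emit:
move_arm:
  series: [0,0,-0.5,0,0,0,0,0,-1,0,0,0,0,0,-1,0,0,0,0,0,-1,0,0,0,0,0,-0.5,0,0,0]

```text
time: 18.42
tcp_pos: [0.4415, -0.0441, 0.4216]
ee_rot: [179.8, -0.0, 87.6]
contact_force: [0.7, -0.2, -1.0]
gripper_width: 0.408
```

```bash
python3 look.py w9; python3 plan.py .475 .255 .265 94 20
```

```text
[ 0.44193348 -0.04413394  0.42319878] [1.79638248e+02 8.70440914e-03 8.75955367e+01]
now gp [ 0.4419 -0.0441  0.2762] rpy [1.7964e+02 1.0000e-02 8.7600e+01] d mm [ 33.1 299.1 -11.2] rows 11 t 18.5
[0.91, 0.062, 0.034, 0.008, 0.001, -0.146, 0.909, 0.071, 0.034, 0.008, 0.001, -0.146, 0.908, 0.08, 0.034, 0.008, 0.001, -0.146, 0.908, 0.09, 0.034, 0.008, 0.001, -0.146, 0.907, 0.099, 0.034, 0.008, 0.001, -0.146, 0.906, 0.108, 0.034, 0.008, 0.001, -0.146, 0.904, 0.117, 0.034, 0.008, 0.001, -0.146, 0.903, 0.127, 0.034, 0.008, 0.001, -0.146, 0.902, 0.136, 0.034, 0.008, 0.001, -0.146, 0.9, 0.145, 0.034, 0.008, 0.001, -0.146, 0.899, 0.154, 0.034, 0.008, 0.001, -0.146]
```

View pics/w9.png

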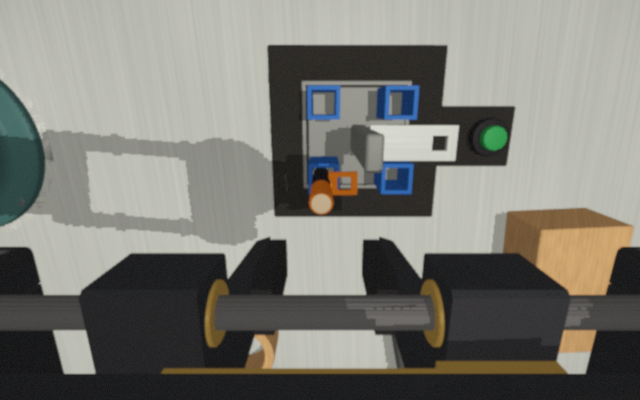

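The orange torch stands in its pocket, with its top at (320,203). Next is red.

```bash
python3 plan.py .489 .323 .25 94 20
```

```text
now gp [ 0.4419 -0.0441  0.2762] rpy [1.7964e+02 1.0000e-02 8.7600e+01] d mm [ 47.1 367.1 -26.2] rows 13 t 18.5
[0.946, 0.081, 0.068, 0.007, 0.001, -0.123, 0.945, 0.089, 0.068, 0.007, 0.001, -0.123, 0.944, 0.097, 0.068, 0.007, 0.001, -0.123, 0.943, 0.105, 0.068, 0.007, 0.001, -0.123, 0.942, 0.113, 0.068, 0.007, 0.001, -0.123, 0.941, 0.121, 0.067, 0.007, 0.001, -0.123, 0.94, 0.13, 0.067, 0.007, 0.001, -0.123, 0.939, 0.138, 0.067, 0.007, 0.001, -0.123, 0.938, 0.146, 0.067, 0.007, 0.001, -0.123, 0.937, 0.154, 0.067, 0.007, 0.001, -0.123, 0.935, 0.162, 0.067, 0.007, 0.001, -0.123, 0.934, 0.17, 0.067, 0.007, 0.001, -0.123, 0.932, 0.178, 0.067, 0.007, 0.001, -0.123]
```

Emit:
move_arm:
  series: [0.91,0.06,0.03,0.01,0,-0.13,0.91,0.07,0.03,0.01,0,-0.13,0.91,0.08,0.03,0.01,0,-0.13,0.91,0.09,0.03,0.01,0,-0.13,0.91,0.1,0.03,0.01,0,-0.13]
  hand: 60

```text
time: 19.1
tcp_pos: [0.4568, 0.0942, 0.4175]
ee_rot: [179.9, 0.1, 90.0]
contact_force: [-0.0, 0.3, 0.9]
gripper_width: 0.683
```

Emit:
move_arm:
  series: [0.91,0.11,0.03,0.01,0,-0.13,0.91,0.12,0.03,0.01,0,-0.13,0.91,0.13,0.03,0.01,0,-0.13,0.91,0.14,0.03,0,0,-0.13,0.91,0.15,0.03,0,0,-0.13]

```text
time: 19.73
tcp_pos: [0.4724, 0.2354, 0.4084]
ee_rot: [-179.6, 0.2, 92.7]
contact_force: [0.2, -0.8, 0.6]
gripper_width: 0.683
```

```bash
python3 plan.py .489 .323 .25 94 20; python3 look.py w10 230 60 430 230 4
```

```text
now gp [0.4724 0.2354 0.2614] rpy [-179.64    0.2    92.73] d mm [ 16.6  87.6 -11.4] rows 3 t 19.7
[0.964, 0.231, 0.122, -0.031, 0.016, -0.106, 0.962, 0.238, 0.124, -0.031, 0.016, -0.106, 0.96, 0.245, 0.125, -0.031, 0.016, -0.106]
[0.47264436 0.23780463 0.40818567] [-1.79644838e+02  4.43098267e-02  9.28033299e+01]
```

View pics/w10c.png

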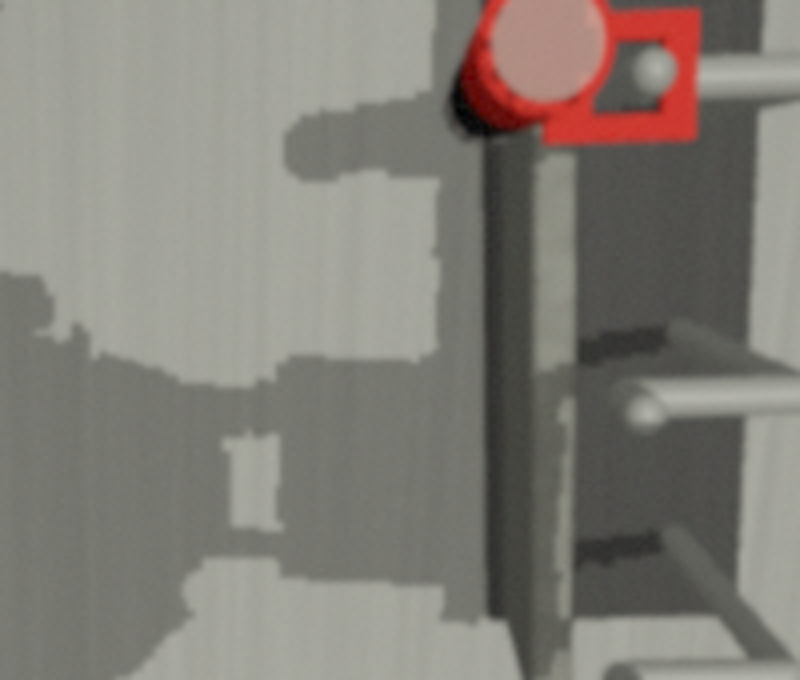

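Run:
```python
from h import *
ci=np.load("w10.npy",allow_pickle=True).item()
print(ray(ci,((548.5)/4-.5+230,42.5/4-.5+60),.2))
```

```text
[0.48946376 0.32312181 0.2       ]
```

Emit:
move_arm:
  series: [0.94,0.21,0.1,-0.03,0.02,-0.11,0.94,0.21,0.1,-0.03,0.02,-0.11,0.8,0.21,0.1,-0.03,0.02,-0.11,0,0,0,0,0,0]

```text
time: 20.27
tcp_pos: [0.4867, 0.3213, 0.3959]
ee_rot: [-179.8, -0.0, 94.2]
contact_force: [-0.7, 0.1, 0.5]
gripper_width: 0.682
```

```bash
python3 plan.py .489 .324 .18 94 20
```

```text
now gp [0.4867 0.3213 0.2489] rpy [-1.7979e+02 -3.0000e-02  9.4240e+01] d mm [  2.3   2.7 -68.9] rows 3 t 20.3
[0.027, 0.031, 0.766, -0.018, -0.002, 0.02, 0.028, 0.03, 0.766, -0.018, -0.002, 0.02, 0.028, 0.029, 0.766, -0.018, -0.002, 0.02]
```

Emit:
move_arm:
  series: [0.07,0.09,0.5,-0.02,0,0.05,0,0,0.7,-0.02,0,0,0,0,0.6,0,0,0,0,0,0.35,0,0,0,0,0,0,0,0,0]

```text
time: 20.9
tcp_pos: [0.489, 0.3209, 0.3262]
ee_rot: [-179.8, 0.1, 93.9]
contact_force: [0.1, -0.2, -0.5]
gripper_width: 0.684
```

```bash
python3 plan.py .489 .324 .181 94 20
```

```text
now gp [0.489  0.3209 0.1792] rpy [-1.7982e+02  1.2000e-01  9.3880e+01] d mm [0.  3.1 1.8] rows 1 t 20.9
[0.104, 0.008, -0.06, -0.046, 0.031, -0.029]
```

Emit:
move_arm:
  series: [0.1,0,-0.06,-0.05,0.03,-0.03,0,0,0,0,0,0]

```text
time: 21.15
tcp_pos: [0.4893, 0.3242, 0.3293]
ee_rot: [179.9, -0.1, 94.0]
contact_force: [-0.3, 0.8, 0.5]
gripper_width: 0.682
```

Emit:
move_arm:
  series: [0,0,0,0,0,0,0,0,0,0,0,0,0,0,0,0,0,0,0,0,0,0,0,0,0,0,0,0,0,0]
  hand: 0
  squeeze: 20

```text
time: 21.78
tcp_pos: [0.4896, 0.3246, 0.3311]
ee_rot: [179.7, -0.1, 94.0]
contact_force: [-0.5, 0.7, 0.8]
gripper_width: 0.194
```

```bash
python3 plan.py .489 .324 .181 94 20;  python3 look.py w11 230 130 430 290 4
```

```text
now gp [0.4896 0.3246 0.1841] rpy [ 1.7973e+02 -1.3000e-01  9.4010e+01] d mm [-0.6 -0.6 -3.1] rows 1 t 21.8
[-0.019, -0.021, 0.103, 0.066, -0.034, 0.002]
[0.48958373 0.32462266 0.33107019] [ 1.79732294e+02 -1.35810056e-01  9.40124157e+01]
```

View pics/w11c.png

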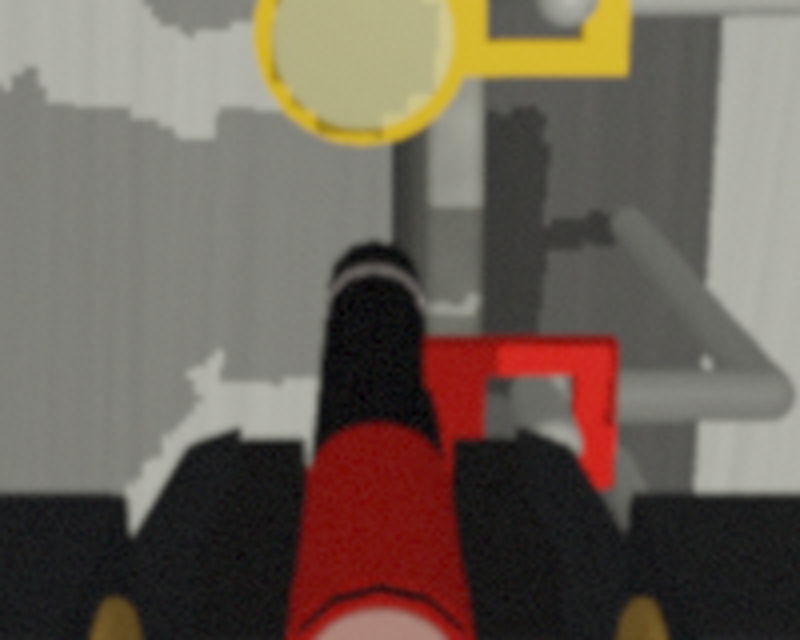

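Emit:
move_arm:
  series: [0,0,-0.4,0.05,-0.02,0,0,0,-0.6,0.02,0,0,0,0,-0.6,0,0,0,0,0,-0.6,0,0,0,0,0,0,0,0,0]

```text
time: 22.45
tcp_pos: [0.49, 0.3247, 0.4037]
ee_rot: [179.8, -0.1, 94.0]
contact_force: [0.6, 0.7, -0.1]
gripper_width: 0.198
```

```bash
python3 plan.py .43 .32 .255 94 9
python3 - <<'E'
from h import *; from cell import manip
im=manip.read_camera("top"); crop(im,280,160,360,260,6,"pics/t5.png")
im=manip.read_camera("scene"); crop(im,330,150,490,280,5,"pics/s5.png")
E
```

```text
now gp [0.49   0.3247 0.2567] rpy [ 1.7984e+02 -1.3000e-01  9.4010e+01] d mm [-60.   -4.7  -1.7] rows 3 t 22.4
[-0.006, -0.669, 0.017, 0.013, -0.011, 0.001, -0.006, -0.669, 0.017, 0.013, -0.011, 0.001, -0.006, -0.669, 0.018, 0.013, -0.011, 0.001]
```

View pics/t5.png

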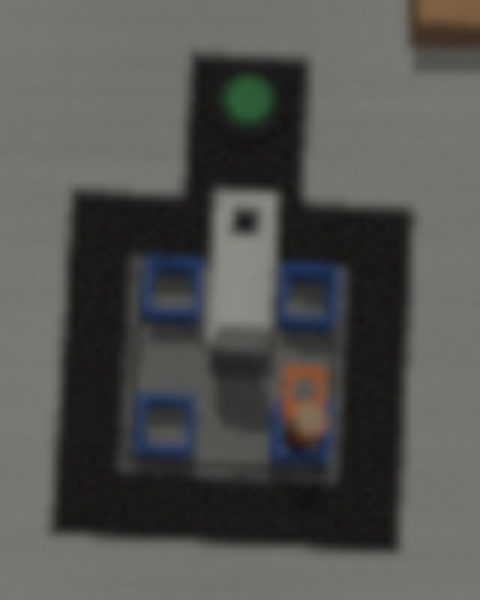

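View pics/s5.png

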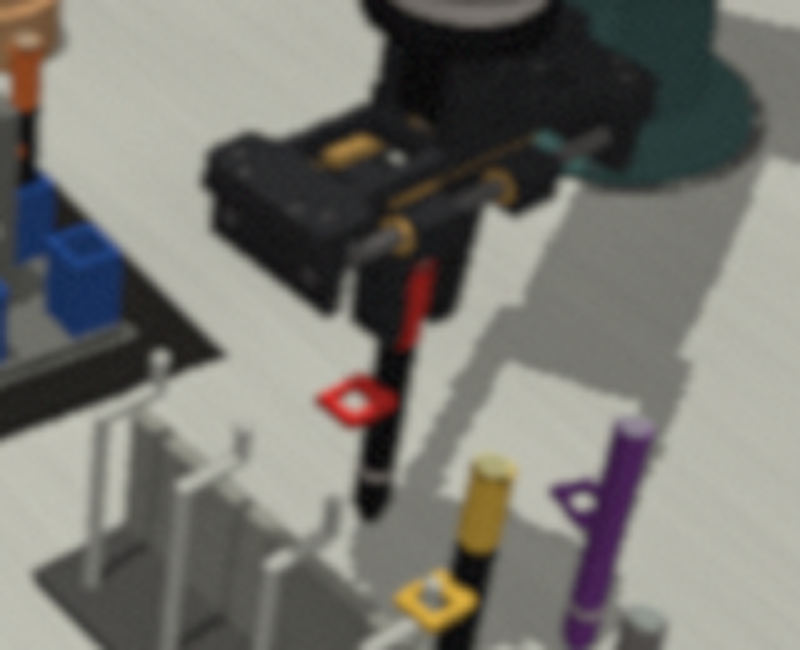

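Emit:
move_arm:
  series: [0,-0.6,0,0.01,0,0,0,-0.8,0,0,0,0,0,-0.6,0,0,0,0]

```text
time: 22.92
tcp_pos: [0.4261, 0.3193, 0.3981]
ee_rot: [-179.6, 0.1, 93.9]
contact_force: [0.1, -0.5, -0.3]
gripper_width: 0.193
```

```bash
python3 plan.py .4446 .031 .25 87.6 20
```

```text
now gp [0.4261 0.3193 0.2511] rpy [-1.7959e+02  1.2000e-01  9.3940e+01] d mm [  18.5 -288.3   -1.1] rows 10 t 22.9
[-0.963, -0.004, 0.006, -0.01, 0.004, 0.158, -0.963, 0.006, 0.006, -0.01, 0.004, 0.158, -0.963, 0.017, 0.005, -0.01, 0.004, 0.158, -0.962, 0.027, 0.005, -0.01, 0.004, 0.158, -0.962, 0.038, 0.005, -0.01, 0.004, 0.158, -0.962, 0.049, 0.005, -0.01, 0.004, 0.158, -0.961, 0.059, 0.004, -0.01, 0.004, 0.158, -0.96, 0.07, 0.004, -0.01, 0.004, 0.158, -0.959, 0.081, 0.004, -0.01, 0.004, 0.158, -0.959, 0.091, 0.004, -0.01, 0.004, 0.158]
```

Emit:
move_arm:
  series: [-0.92,0.02,0,-0.02,0,0.16,-0.94,0.03,0,-0.02,0,0.16,-0.94,0.04,0,-0.02,0,0.16,-0.94,0.05,0,-0.02,0,0.16,-0.94,0.06,0,-0.02,0,0.16]

```text
time: 23.55
tcp_pos: [0.4319, 0.1771, 0.3952]
ee_rot: [-179.7, 0.2, 91.1]
contact_force: [0.3, 0.2, -0.4]
gripper_width: 0.196
```

Emit:
move_arm:
  series: [-0.94,0.07,0,-0.02,0,0.16,-0.94,0.08,0,-0.02,0,0.16,-0.9,0.09,0,-0.02,0,0.16,-0.7,0.1,0,-0.02,0,0.16,-0.4,0.05,0,0,0,0.1]

```text
time: 24.18
tcp_pos: [0.4384, 0.057, 0.3929]
ee_rot: [-179.8, 0.3, 88.0]
contact_force: [-0.3, 1.0, -0.2]
gripper_width: 0.197
```

```bash
python3 plan.py .4446 .031 .22 87.6 20
```

```text
now gp [0.4384 0.057  0.2459] rpy [-179.8     0.28   88.03] d mm [  6.2 -26.  -25.9] rows 1 t 24.2
[-0.856, 0.24, 0.866, -0.05, 0.071, 0.106]
```

Emit:
move_arm:
  series: [-0.5,0.12,0.3,-0.04,0.05,0.08,-0.35,0.1,0.3,-0.02,0.03,0.03,0,0,0.2,0,0,0,0,0,0,0,0,0]

```text
time: 24.68
tcp_pos: [0.4433, 0.0302, 0.3659]
ee_rot: [-179.9, -0.1, 87.5]
contact_force: [0.2, -0.4, -0.6]
gripper_width: 0.195
```

```bash
python3 look.py w12 230 120 430 290 4; python3 plan.py .4446 .031 .22 87.6 20
```

```text
[0.443434   0.03023605 0.36626575] [-1.79949742e+02 -9.39888876e-02  8.75611291e+01]
now gp [0.4434 0.0302 0.2193] rpy [-1.7995e+02 -9.0000e-02  8.7560e+01] d mm [1.2 0.8 0.7] rows 1 t 24.7
[0.027, 0.038, -0.024, -0.013, -0.024, -0.01]
```

View pics/w12c.png

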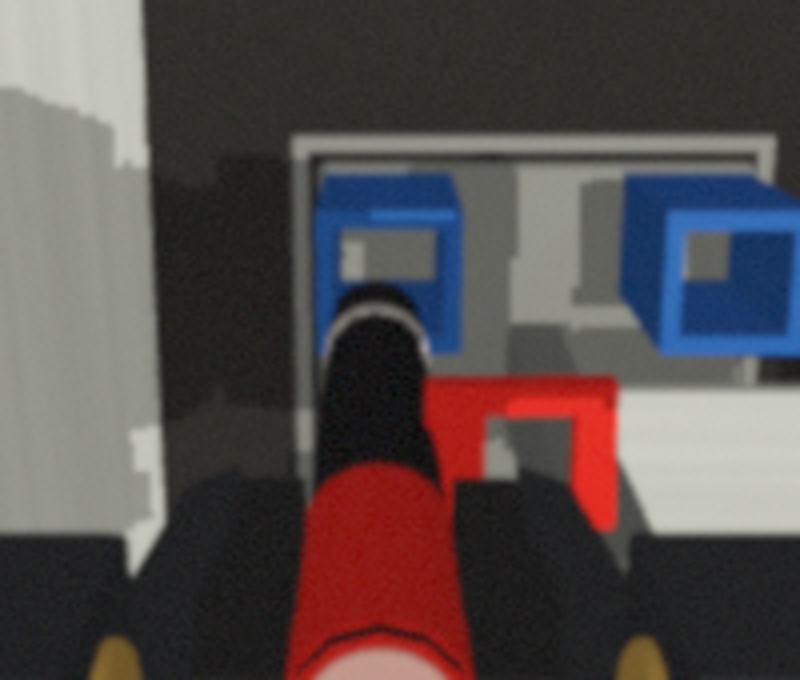

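```bash
python3 rel.py w12 230 120 4 377 284 389 283 .134
```

```text
tcp [0.44266417 0.02999603 0.36602971]
pred [374.3 268.7] resid px [0.66 3.83] foot z 0.085
resid mm (img x,y) [0.54 3.13]
trans pocket world [0.4449 0.0324 0.065 ] tool mm [  2.4   2.6 301. ]
angle pocket world [0.4449 0.0326 0.065 ] tool mm [  2.6   2.6 301. ]
```

Emit:
move_arm:
  series: [0.07,0.07,0,0,-0.02,0,0,0,0.1,0,0,0]

```text
time: 24.98
tcp_pos: [0.4462, 0.033, 0.3638]
ee_rot: [180.0, -0.0, 87.6]
contact_force: [0.2, 0.1, -0.1]
gripper_width: 0.2
```

```bash
python3 plan.py .4447 .0321 .175 87.6 20
```

```text
now gp [0.4462 0.033  0.2168] rpy [ 1.7997e+02 -3.0000e-02  8.7610e+01] d mm [ -1.5  -0.9 -41.8] rows 2 t 25.0
[-0.016, -0.024, 0.697, 0.003, -0.004, 0.002, -0.016, -0.024, 0.697, 0.003, -0.004, 0.002]
```

Emit:
move_arm:
  series: [-0.03,-0.05,0.3,0,0,0,0,0,0.5,0,0,0,0,0,0.5,0,0,0]

```text
time: 25.35
tcp_pos: [0.4449, 0.0325, 0.3234]
ee_rot: [179.8, -0.0, 87.7]
contact_force: [0.3, -0.6, -0.7]
gripper_width: 0.2
```

```bash
python3 plan.py .4447 .0321 .147 87.6 20
```

```text
now gp [0.4449 0.0325 0.1764] rpy [ 1.7984e+02 -4.0000e-02  8.7660e+01] d mm [ -0.2  -0.4 -29.4] rows 1 t 25.4
[-0.015, -0.008, 0.979, 0.04, -0.01, 0.016]
```

Emit:
move_arm:
  series: [-0.01,0,0.4,0.03,0,0,0,0,0.3,0,0,0,0,0,0.2,0,0,0]

```text
time: 25.72
tcp_pos: [0.4439, 0.0321, 0.2924]
ee_rot: [-179.8, -0.0, 87.7]
contact_force: [-0.4, -0.1, -0.1]
gripper_width: 0.193
```

```bash
python3 plan.py .4447 .0321 .147 87.6 20
```

```text
now gp [0.4439 0.0321 0.1454] rpy [-1.7981e+02 -2.0000e-02  8.7660e+01] d mm [ 0.8 -0.   1.6] rows 1 t 25.7
[-0, 0.025, -0.054, -0.049, -0.006, 0.014]
```

Emit:
move_arm:
  series: [0,0.02,0,-0.05,0,0,0,0,0,0,0,0,0,0,0,0,0,0]
  hand: 36

```text
time: 26.1
tcp_pos: [0.4451, 0.0321, 0.2929]
ee_rot: [179.9, -0.0, 87.6]
contact_force: [-0.1, -0.1, -0.5]
gripper_width: 0.41
```

Emit:
move_arm:
  series: [0,0,-0.5,0,0,0,0,0,-1,0,0,0,0,0,-1,0,0,0,0,0,-1,0,0,0,0,0,-0.5,0,0,0]

```text
time: 26.72
tcp_pos: [0.4447, 0.0321, 0.4208]
ee_rot: [179.7, -0.0, 87.7]
contact_force: [0.6, 0.7, 0.8]
gripper_width: 0.408
```

```bash
python3 look.py w13; python3 plan.py .4845 .382 .25 94 20
```

```text
[0.44512422 0.03205414 0.4223804 ] [ 1.79607212e+02 -4.76500918e-02  8.76499453e+01]
now gp [0.4451 0.0321 0.2754] rpy [ 1.7961e+02 -5.0000e-02  8.7650e+01] d mm [ 39.4 349.9 -25.4] rows 12 t 26.8
[0.976, 0.069, 0.072, 0.008, -0.001, -0.132, 0.975, 0.078, 0.072, 0.008, -0.001, -0.132, 0.974, 0.087, 0.072, 0.008, -0.001, -0.132, 0.973, 0.096, 0.072, 0.008, -0.001, -0.132, 0.972, 0.105, 0.071, 0.008, -0.001, -0.132, 0.971, 0.114, 0.071, 0.008, -0.001, -0.132, 0.97, 0.123, 0.071, 0.008, -0.001, -0.132, 0.969, 0.132, 0.071, 0.008, -0.001, -0.132, 0.968, 0.141, 0.071, 0.008, -0.001, -0.132, 0.967, 0.15, 0.071, 0.008, -0.001, -0.132, 0.965, 0.159, 0.071, 0.008, -0.001, -0.132, 0.964, 0.168, 0.071, 0.008, -0.001, -0.132]
```

View pics/w13.png

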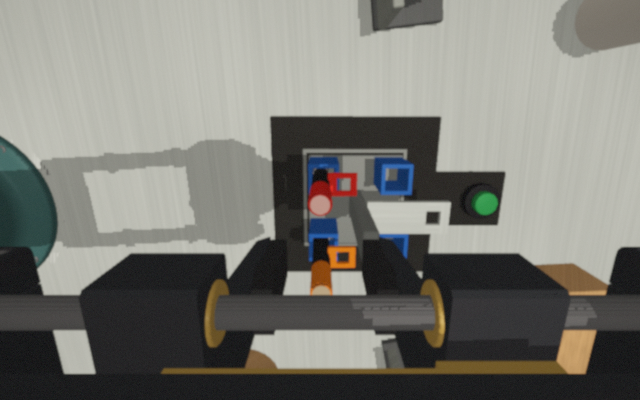

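Emit:
move_arm:
  series: [0.95,0.07,0.04,0.01,0,-0.13,0.95,0.08,0.04,0.01,0,-0.13,0.95,0.09,0.04,0.01,0,-0.13,0.95,0.1,0.04,0.01,0,-0.13,0.95,0.1,0.04,0.01,0,-0.13]
  hand: 60

```text
time: 27.4
tcp_pos: [0.4613, 0.1764, 0.4152]
ee_rot: [179.8, 0.0, 90.1]
contact_force: [0.6, -0.5, -0.7]
gripper_width: 0.681
```

Emit:
move_arm:
  series: [0.95,0.11,0.04,0,0,-0.13,0.95,0.12,0.04,0,0,-0.13,0.95,0.13,0.04,0,0,-0.13,0.7,0.13,0.04,0,0,-0.13,0.4,0.1,0,0,0,-0.1]

```text
time: 28.02
tcp_pos: [0.476, 0.2998, 0.4059]
ee_rot: [-179.8, 0.2, 92.8]
contact_force: [-0.2, -0.3, -0.7]
gripper_width: 0.684
```

```bash
python3 plan.py .4845 .3825 .25 94 20; python3 look.py w14 230 60 430 230 4
```

```text
now gp [0.476  0.2998 0.2589] rpy [-179.81    0.22   92.76] d mm [ 8.5 82.7 -8.9] rows 3 t 28.0
[0.914, 0.139, 0.095, -0.016, 0.019, -0.103, 0.912, 0.145, 0.096, -0.016, 0.019, -0.103, 0.911, 0.152, 0.098, -0.016, 0.019, -0.103]
[0.47627499 0.30063631 0.40599462] [-1.79836440e+02  1.53191426e-01  9.27749170e+01]
```

View pics/w14.png

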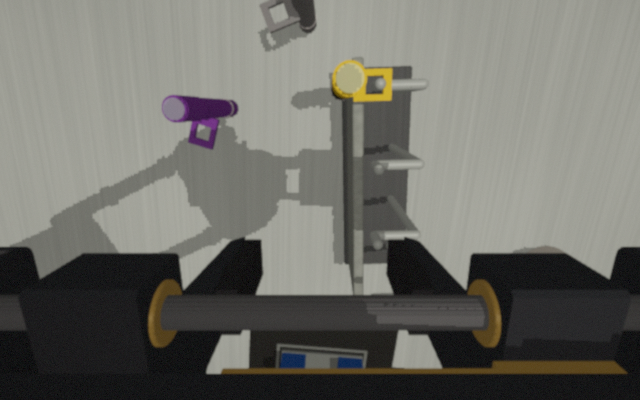

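View pics/w14c.png

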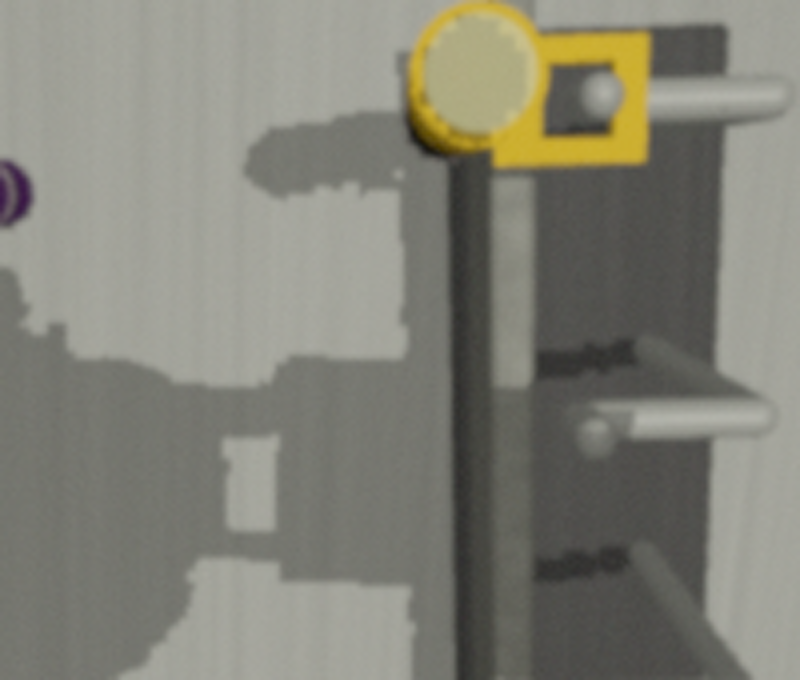

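Run:
```python
from h import *
from cell import manip
ci=np.load("w14.npy",allow_pickle=True).item()
print(ray(ci,((479.5)/4-.5+230,73.5/4-.5+60),.2), "purple",ray(ci,(175,109),.15),"grey top cam",ray(manip.camera_info("top"),(174,224.5),.15))
```

```text
[0.48460769 0.38295479 0.2       ] purple [0.36956016 0.3611055  0.15      ] grey top cam [0.4484475  0.44805868 0.15      ]
```

Emit:
move_arm:
  series: [0.91,0.13,0.08,-0.02,0.02,-0.1,0.91,0.13,0.08,-0.02,0.02,-0.1,0.8,0.13,0.05,0,0,-0.1,0,0,0,0,0,0]

```text
time: 28.58
tcp_pos: [0.4845, 0.382, 0.3991]
ee_rot: [-180.0, 0.1, 94.0]
contact_force: [-0.1, -0.4, -0.3]
gripper_width: 0.678
```

```bash
python3 plan.py .4845 .3825 .18 94 20
```

```text
now gp [0.4845 0.382  0.2521] rpy [-1.7999e+02  1.0000e-01  9.3980e+01] d mm [ -0.    0.5 -72.1] rows 3 t 28.6
[0.007, 0, 0.801, -0.001, 0.008, -0.002, 0.006, 0, 0.801, -0.001, 0.008, -0.002, 0.006, 0, 0.801, -0.001, 0.008, -0.002]
```

Emit:
move_arm:
  series: [0.04,0,0.5,0,0,0,0,0,0.7,0,0,0,0,0,0.6,0,0,0,0,0,0.4,0,0,0,0,0,0,0,0,0]

```text
time: 29.2
tcp_pos: [0.484, 0.381, 0.3279]
ee_rot: [-179.9, 0.3, 93.9]
contact_force: [-0.0, 0.1, -0.8]
gripper_width: 0.681
```

```bash
python3 plan.py .4845 .383 .181 94 20
```

```text
now gp [0.484  0.381  0.1809] rpy [-179.86    0.26   93.91] d mm [0.5 2.  0.1] rows 1 t 29.2
[0.067, 0.022, -0.003, -0.035, 0.065, -0.022]
```

Emit:
move_arm:
  series: [0.07,0.02,0,-0.03,0.06,-0.02,0,0,0,0,0,0]

```text
time: 29.45
tcp_pos: [0.485, 0.3833, 0.329]
ee_rot: [179.9, -0.0, 94.0]
contact_force: [0.1, 1.0, 0.5]
gripper_width: 0.679
```

Emit:
move_arm:
  series: [0,0,0,0,0,0,0,0,0,0,0,0,0,0,0,0,0,0,0,0,0,0,0,0,0,0,0,0,0,0]
  hand: 0
  squeeze: 20

```text
time: 30.08
tcp_pos: [0.4853, 0.3838, 0.3309]
ee_rot: [179.8, -0.1, 94.0]
contact_force: [-0.9, -0.2, 0.1]
gripper_width: 0.195
```

```bash
python3 plan.py .4845 .383 .30 94 20;  python3 look.py w15 230 130 430 290 4
```

```text
now gp [0.4853 0.3838 0.1839] rpy [ 1.7979e+02 -1.4000e-01  9.3990e+01] d mm [ -0.8  -0.8 116.1] rows 4 t 30.1
[-0.004, -0.003, -0.967, 0.013, -0.009, -0.001, -0.004, -0.004, -0.967, 0.013, -0.009, -0.001, -0.005, -0.005, -0.967, 0.013, -0.009, -0.001, -0.005, -0.006, -0.967, 0.013, -0.009, -0.001]
[0.48527874 0.38378773 0.330936  ] [ 1.79787511e+02 -1.45502087e-01  9.39897805e+01]
```

View pics/w15c.png

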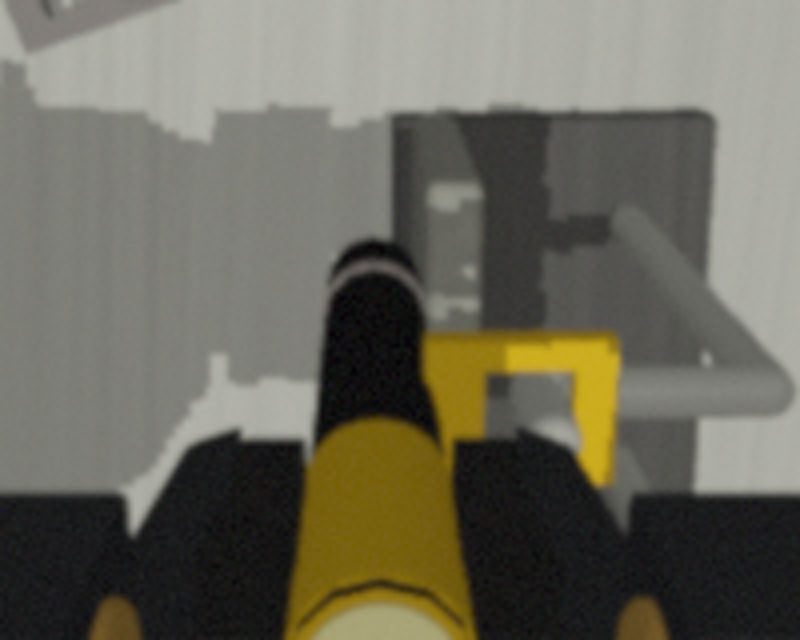

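Emit:
move_arm:
  series: [0,0,-0.4,0.04,-0.03,0,0,0,-0.7,0,0,0,0,0,-0.9,0,0,0,0,0,-0.9,0,0,0,0,0,-0.8,0,0,0]

```text
time: 30.75
tcp_pos: [0.4848, 0.3834, 0.4481]
ee_rot: [-180.0, 0.0, 94.0]
contact_force: [0.5, 0.9, 0.1]
gripper_width: 0.197
```

```bash
python3 plan.py .44 .37 .305 94 20;  python3 - <<'E'
from h import *; from cell import manip
im=manip.read_camera("top"); crop(im,280,160,360,260,6,"pics/t6.png")
im=manip.read_camera("scene"); crop(im,330,150,490,280,5,"pics/s6.png")
E
```

```text
now gp [0.4848 0.3834 0.3011] rpy [-1.7996e+02  3.0000e-02  9.3990e+01] d mm [-44.8 -13.4   3.9] rows 2 t 30.8
[-0.171, -0.76, -0.064, -0.005, 0.004, -0.002, -0.171, -0.76, -0.064, -0.005, 0.004, -0.002]
```

View pics/t6.png

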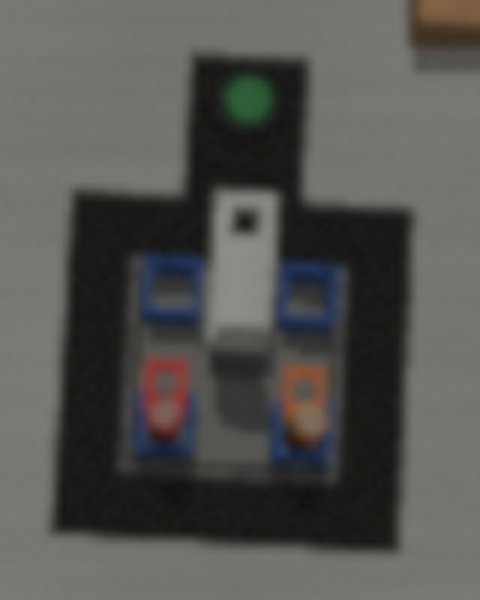

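View pics/s6.png

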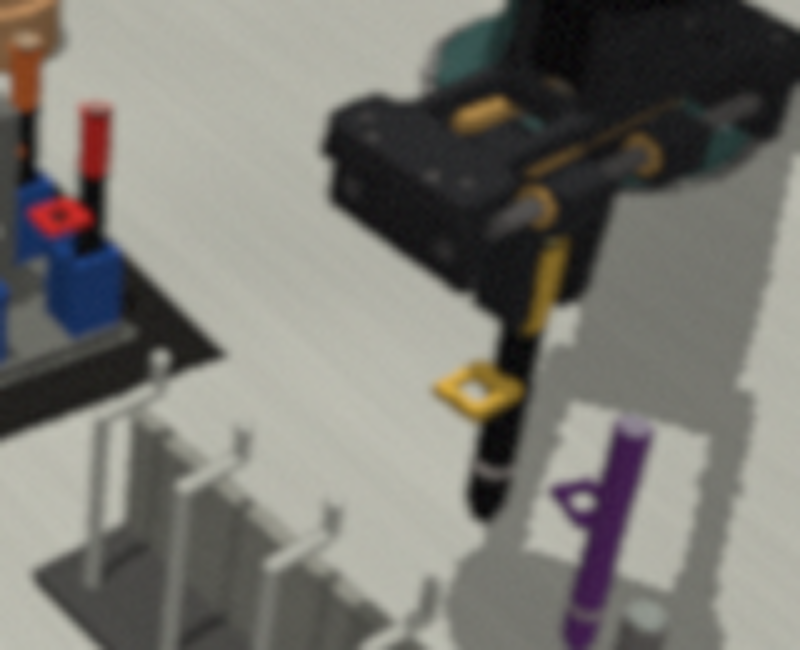

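```bash
python3 plan.py .5206 .029 .30 87.6 20
```

```text
now gp [0.4855 0.3839 0.3041] rpy [ 1.7971e+02 -1.7000e-01  9.3990e+01] d mm [  35.1 -354.9   -4.1] rows 13 t 30.9
[-0.914, 0.026, 0.008, 0.005, -0.004, 0.123, -0.914, 0.034, 0.008, 0.005, -0.004, 0.123, -0.914, 0.042, 0.008, 0.005, -0.004, 0.123, -0.913, 0.05, 0.008, 0.005, -0.004, 0.123, -0.913, 0.058, 0.009, 0.005, -0.004, 0.123, -0.912, 0.066, 0.009, 0.005, -0.004, 0.123, -0.912, 0.073, 0.009, 0.005, -0.004, 0.123, -0.911, 0.081, 0.009, 0.005, -0.004, 0.123, -0.91, 0.089, 0.009, 0.005, -0.004, 0.123, -0.909, 0.097, 0.01, 0.005, -0.004, 0.123, -0.909, 0.105, 0.01, 0.005, -0.004, 0.123, -0.908, 0.112, 0.01, 0.005, -0.004, 0.123, -0.907, 0.12, 0.01, 0.005, -0.004, 0.123]
```

Emit:
move_arm:
  series: [-0.9,0,0,0,0,0.12,-0.9,0.02,0,0,0,0.12,-0.9,0.03,0,0,0,0.12,-0.9,0.04,0,0,0,0.12,-0.9,0.05,0,0,0,0.12]

```text
time: 31.48
tcp_pos: [0.4955, 0.247, 0.4499]
ee_rot: [179.8, -0.2, 91.7]
contact_force: [0.3, -0.4, -0.5]
gripper_width: 0.193
```

Emit:
move_arm:
  series: [-0.9,0.08,0,0,0,0.12,-0.9,0.1,0,0,0,0.12,-0.9,0.1,0,0,0,0.12,-0.9,0.1,0,0,0,0.12,-0.8,0.1,0,0,0,0.12]

```text
time: 32.1
tcp_pos: [0.51, 0.1104, 0.4473]
ee_rot: [-179.9, -0.2, 89.3]
contact_force: [0.7, -0.3, -0.7]
gripper_width: 0.195
```

```bash
python3 plan.py .5206 .029 .26 87.6 20
```

```text
now gp [0.51   0.1104 0.3003] rpy [-1.7992e+02 -1.6000e-01  8.9250e+01] d mm [ 10.6 -81.4 -40.3] rows 3 t 32.1
[-0.904, 0.13, 0.445, -0.007, -0.013, 0.138, -0.902, 0.138, 0.446, -0.007, -0.013, 0.138, -0.901, 0.147, 0.447, -0.007, -0.013, 0.138]
```

Emit:
move_arm:
  series: [-0.9,0.12,0.3,0,-0.01,0.14,-0.9,0.12,0.4,0,-0.01,0.14,-0.7,0.12,0.7,0,0,0.13,0,0,0.7,0,0,0,0,0,0.5,0,0,0]

```text
time: 32.72
tcp_pos: [0.5182, 0.031, 0.3671]
ee_rot: [-179.9, -0.1, 87.4]
contact_force: [0.0, 0.8, -0.6]
gripper_width: 0.197
```

```bash
python3 look.py w16 230 120 430 290 4; python3 plan.py .5206 .029 .219 87.6 20
```

```text
[0.51750724 0.0310931  0.36494327] [-1.79759517e+02 -6.75001541e-02  8.73994215e+01]
now gp [0.5175 0.0311 0.2179] rpy [-1.7976e+02 -7.0000e-02  8.7400e+01] d mm [ 3.1 -2.1  1.1] rows 1 t 32.8
[-0.065, 0.106, -0.036, -0.06, -0.017, -0.05]
```

View pics/w16c.png

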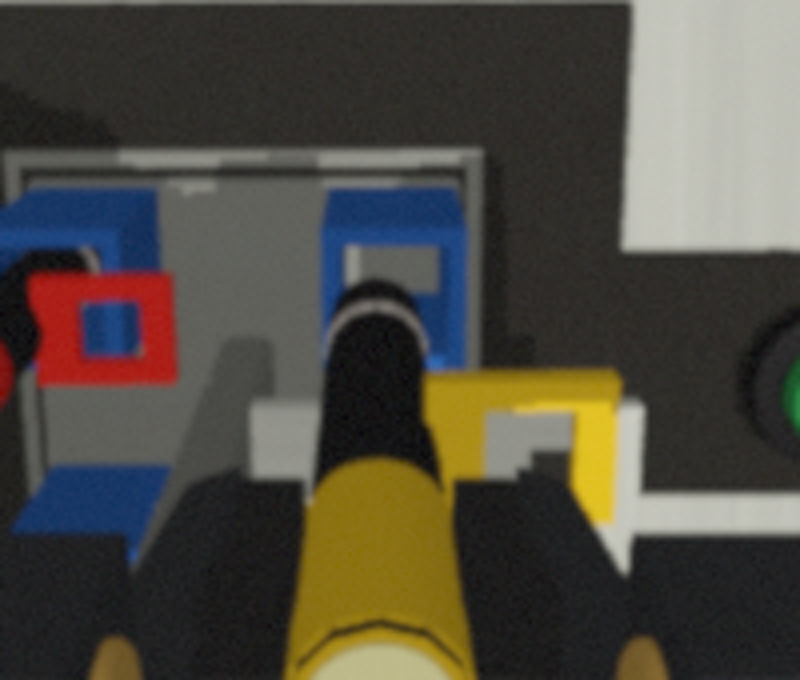

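```bash
python3 rel.py w16 230 120 4 376 281 395 298 .134;python3 plan.py .5206 .029 .219 87.6 20
```

```text
tcp [0.51755484 0.03083005 0.36719192]
pred [374.3 268.7] resid px [0.41 3.08] foot z 0.0862
resid mm (img x,y) [0.34 2.52]
trans pocket world [0.5213 0.0288 0.065 ] tool mm [ -1.9   4.2 302.2]
angle pocket world [0.5213 0.029  0.065 ] tool mm [ -1.7   4.1 302.2]
now gp [0.5175 0.0311 0.2179] rpy [-1.7976e+02 -7.0000e-02  8.7400e+01] d mm [ 3.1 -2.1  1.1] rows 1 t 32.8
[-0.065, 0.106, -0.036, -0.06, -0.017, -0.05]
```

Target (0.5209, 0.0289), in agreement with the geometry.

Emit:
move_arm:
  series: [-0.07,0.12,0,-0.06,-0.02,-0.05,0,0,0,0,0,0]

```text
time: 33.02
tcp_pos: [0.5213, 0.0292, 0.3652]
ee_rot: [180.0, 0.0, 87.7]
contact_force: [-0.1, -0.0, 0.1]
gripper_width: 0.196
```

```bash
python3 plan.py .5209 .0289 .175 87.6 20
```

```text
now gp [0.5213 0.0292 0.2182] rpy [1.7999e+02 1.0000e-02 8.7660e+01] d mm [ -0.4  -0.3 -43.2] rows 2 t 33.0
[-0.005, -0.006, 0.72, 0.002, 0.002, 0.008, -0.005, -0.006, 0.72, 0.002, 0.002, 0.008]
```

Emit:
move_arm:
  series: [-0.01,-0.01,0.3,0,0,0,0,0,0.5,0,0,0,0,0,0.5,0,0,0]

```text
time: 33.4
tcp_pos: [0.5221, 0.0294, 0.3267]
ee_rot: [179.7, -0.0, 87.7]
contact_force: [-0.3, 0.4, -0.7]
gripper_width: 0.193
```

```bash
python3 plan.py .5209 .0289 .147 87.6 20
```

```text
now gp [0.5221 0.0294 0.1797] rpy [ 1.7967e+02 -1.0000e-02  8.7710e+01] d mm [ -1.2  -0.5 -32.7] rows 2 t 33.4
[-0.009, -0.023, 0.545, 0.041, -0.001, 0.014, -0.009, -0.022, 0.545, 0.041, -0.001, 0.014]
```

Emit:
move_arm:
  series: [-0.02,-0.05,0.45,0.06,0,0.02,0,0,0.35,0,0,0,0,0,0.2,0,0,0]

```text
time: 33.78
tcp_pos: [0.5196, 0.0288, 0.2923]
ee_rot: [-179.8, 0.0, 87.6]
contact_force: [-0.6, -0.4, -0.6]
gripper_width: 0.2
```

```bash
python3 plan.py .5209 .0289 .147 87.6 20
```

```text
now gp [0.5196 0.0288 0.1453] rpy [-1.7984e+02  1.0000e-02  8.7630e+01] d mm [1.3 0.1 1.7] rows 1 t 33.8
[0.004, 0.043, -0.055, -0.04, 0.002, 0.008]
```

Emit:
move_arm:
  series: [0,0.04,0,-0.04,0,0,0,0,0,0,0,0,0,0,0,0,0,0]
  hand: 36

```text
time: 34.15
tcp_pos: [0.5214, 0.0288, 0.2928]
ee_rot: [179.9, 0.0, 87.6]
contact_force: [-0.2, 0.2, 0.9]
gripper_width: 0.405
```

Emit:
move_arm:
  series: [0,0,-0.5,0,0,0,0,0,-1,0,0,0,0,0,-1,0,0,0,0,0,-1,0,0,0,0,0,-0.5,0,0,0]

```text
time: 34.78
tcp_pos: [0.5211, 0.0288, 0.421]
ee_rot: [179.7, -0.0, 87.6]
contact_force: [-0.2, 0.3, 0.5]
gripper_width: 0.408
```

```bash
python3 look.py w17; python3 plan.py .60 -.016 .27 87.6 20
```

```text
[0.52154508 0.02878631 0.42266559] [ 1.79593624e+02 -1.73280941e-02  8.76280126e+01]
now gp [0.5215 0.0288 0.2757] rpy [ 1.7959e+02 -2.0000e-02  8.7630e+01] d mm [ 78.5 -44.8  -5.7] rows 3 t 34.8
[-0.461, 0.891, 0.069, 0.034, -0.001, 0.002, -0.461, 0.891, 0.067, 0.034, -0.001, 0.002, -0.461, 0.892, 0.065, 0.034, -0.001, 0.002]
```

View pics/w17.png

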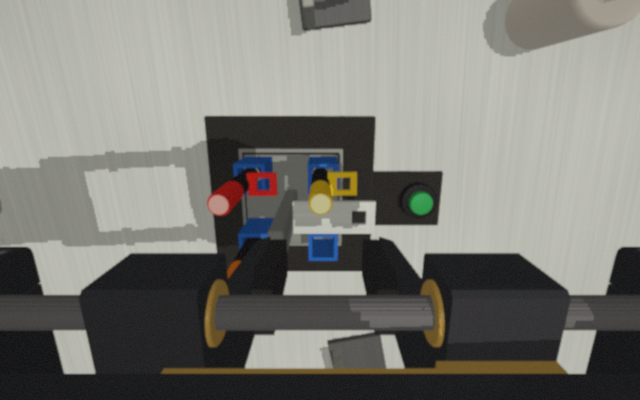

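All three torches stand in their pockets. The body has to clear the caddy's eye plate, so I turn the hand 90° and go over the button with closed fingers.

```bash
python3 plan.py .636 -.0165 .27 -2.4 30
```

```text
now gp [0.5215 0.0288 0.2757] rpy [ 1.7959e+02 -2.0000e-02  8.7630e+01] d mm [114.5 -45.3  -5.7] rows 23 t 34.8
[-0.059, 0.168, 0.009, 0.003, -0.004, 0.979, -0.047, 0.172, 0.009, 0.003, -0.004, 0.979, -0.035, 0.175, 0.009, 0.003, -0.004, 0.979, -0.023, 0.177, 0.009, 0.003, -0.004, 0.979, -0.011, 0.178, 0.009, 0.003, -0.004, 0.979, 0.001, 0.178, 0.009, 0.003, -0.004, 0.979, 0.013, 0.178, 0.009, 0.003, -0.004, 0.979, 0.025, 0.177, 0.009, 0.003, -0.004, 0.979, 0.037, 0.174, 0.009, 0.003, -0.004, 0.979, 0.049, 0.171, 0.009, 0.003, -0.004, 0.979, 0.061, 0.168, 0.009, 0.003, -0.004, 0.979, 0.072, 0.163, 0.009, 0.003, -0.004, 0.979, 0.083, 0.158, 0.009, 0.003, -0.004, 0.979, 0.094, 0.152, 0.009, 0.003, -0.004, 0.979, 0.104, 0.145, 0.009, 0.003, -0.004, 0.979, 0.113, 0.138, 0.009, 0.003, -0.004, 0.979, 0.123, 0.13, 0.009, 0.003, -0.004, 0.979, 0.131, 0.121, 0.009, 0.003, -0.004, 0.979, 0.139, 0.112, 0.009, 0.003, -0.004, 0.979, 0.146, 0.102, 0.008, 0.003, -0.004, 0.979, 0.153, 0.092, 0.008, 0.003, -0.004, 0.979, 0.159, 0.081, 0.008, 0.003, -0.004, 0.979, 0.164, 0.07, 0.008, 0.003, -0.004, 0.979]
```

Emit:
move_arm:
  series: [-0.06,0.17,0,0,0,0.98,-0.05,0.17,0,0,0,0.98,-0.04,0.18,0,0,0,0.98,-0.02,0.18,0,0,0,0.98,-0.01,0.18,0,0,0,0.98]
  hand: 0

```text
time: 35.45
tcp_pos: [0.5461, 0.0185, 0.4214]
ee_rot: [179.7, -0.1, 67.4]
contact_force: [-0.5, -0.0, 0.5]
gripper_width: 0.004
```

Emit:
move_arm:
  series: [0,0.18,0,0,0,0.98,0.01,0.18,0,0,0,0.98,0.03,0.18,0,0,0,0.98,0.04,0.17,0,0,0,0.98,0.05,0.17,0,0,0,0.98]

```text
time: 36.08
tcp_pos: [0.5704, 0.008, 0.4169]
ee_rot: [-179.9, 0.1, 47.1]
contact_force: [0.4, -0.2, 0.2]
gripper_width: 0.003
```

Emit:
move_arm:
  series: [0.06,0.17,0,0,0,0.98,0.07,0.16,0,0,0,0.98,0.08,0.16,0,0,0,0.98,0.09,0.15,0,0,0,0.98,0.1,0.14,0,0,0,0.98]

```text
time: 36.7
tcp_pos: [0.5941, -0.0029, 0.412]
ee_rot: [-179.7, 0.5, 26.9]
contact_force: [-0.3, 1.5, -0.1]
gripper_width: 0.008
```

Emit:
move_arm:
  series: [0.11,0.14,0,0,0,0.98,0.12,0.13,0,0,0,0.98,0.13,0.12,0,0,0,0.98,0.14,0.11,0,0,0,0.98,0.15,0.1,0,0,0,0.98]

```text
time: 37.33
tcp_pos: [0.6179, -0.0141, 0.4066]
ee_rot: [-179.8, 1.0, 6.6]
contact_force: [0.7, 0.4, 0.2]
gripper_width: 0.004
```

```bash
python3 plan.py .636 -.0165 .25 -2.4 30
```

```text
now gp [ 0.6179 -0.0141  0.2596] rpy [-179.82    1.04    6.61] d mm [18.1 -2.4 -9.6] rows 3 t 37.3
[0.198, 0.05, 0.103, -0.008, 0.088, 0.751, 0.2, 0.039, 0.104, -0.008, 0.088, 0.751, 0.201, 0.029, 0.106, -0.008, 0.088, 0.751]
```

Emit:
move_arm:
  series: [0.2,0.05,0.1,0,0.09,0.75,0.2,0.04,0.1,0,0.09,0.75,0.2,0.03,0.1,0,0.09,0.75,0,0,0.6,0,0,0,0,0,0.6,0,0,0]

```text
time: 37.95
tcp_pos: [0.6358, -0.0167, 0.3563]
ee_rot: [-179.9, 0.2, -2.6]
contact_force: [-0.5, 1.1, -0.6]
gripper_width: 0.005
```

```bash
python3 plan.py .636 -.0165 .15 -2.4 30; python3 look.py w18
python3 - <<'E'
from h import *; from cell import manip
im=manip.read_camera("scene"); cv2.imwrite("pics/s18.png",im)
E
```

```text
now gp [ 0.6358 -0.0167  0.2093] rpy [-179.9     0.19   -2.64] d mm [  0.2   0.2 -59.3] rows 3 t 38.0
[0.005, -0.001, 0.659, -0.008, 0.016, -0.02, 0.004, -0.002, 0.659, -0.008, 0.016, -0.02, 0.003, -0.002, 0.659, -0.008, 0.016, -0.02]
[ 0.63481714 -0.01664881  0.35317016] [-179.89526052    0.44812543   -2.65146951]
```

View pics/w18.png

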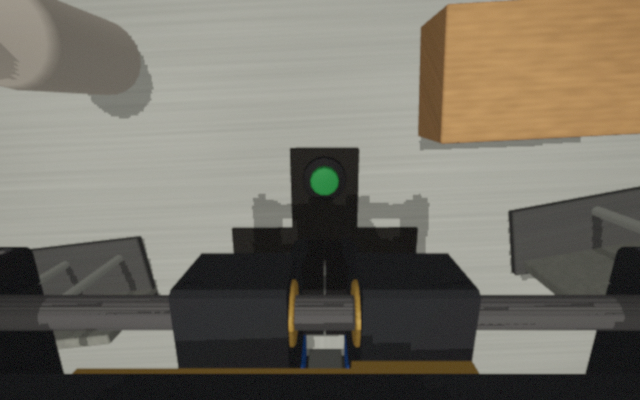

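View pics/s18.png

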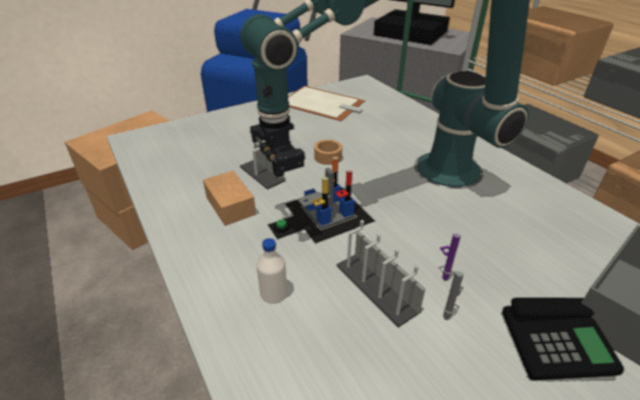

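```bash
python3 - <<'E'
from h import *
ci=np.load("w18.npy",allow_pickle=True).item()
for z in(.01,.02): print(ray(ci,(324,181),z),ray(ci,(323.3,178),z))
E
python3 plan.py .6365 -.0165 .10 -2.4
```

```text
[ 0.63272648 -0.01658588  0.01      ] [ 0.63583671 -0.01602601  0.01      ]
[ 0.63492543 -0.01670401  0.02      ] [ 0.63794035 -0.01616129  0.02      ]
now gp [ 0.6348 -0.0167  0.2071] rpy [-179.9     0.48   -2.66] d mm [   1.7    0.2 -107.1] rows 4 t 38.0
[0.022, -0, 0.892, -0.007, 0.03, -0.016, 0.02, -0.001, 0.892, -0.007, 0.03, -0.016, 0.018, -0.001, 0.892, -0.007, 0.03, -0.016, 0.016, -0.001, 0.892, -0.007, 0.03, -0.016]
```

Emit:
move_arm:
  series: [0.05,0,0.8,0,0.08,0,0,0,0.9,0,0.03,0,0,0,0.9,0,0,0,0,0,0.9,0,0,0,0,0,0.8,0,0,0]

```text
time: 38.67
tcp_pos: [0.6367, -0.0163, 0.2236]
ee_rot: [-179.9, -0.2, -2.5]
contact_force: [0.0, -0.8, 0.2]
gripper_width: 0.003
```

```bash
python3 plan.py .6365 -.0163 .04 -2.4;python3 - <<'E'
from h import *; from cell import manip
im=manip.read_camera("scene"); crop(im,230,130,390,250,5,"pics/s19.png")
E
python3 look.py w19 240 100 400 240 5
```

```text
now gp [ 0.6367 -0.0163  0.0766] rpy [-179.9    -0.23   -2.52] d mm [ -0.2   0.  -36.6] rows 2 t 38.7
[-0.005, 0.001, 0.609, -0.013, -0.029, -0.015, -0.004, 0, 0.609, -0.013, -0.029, -0.015]
[ 0.63504254 -0.0161809   0.22112639] [-1.79890485e+02  1.26897316e-01 -2.52665206e+00]
```

View pics/s19.png

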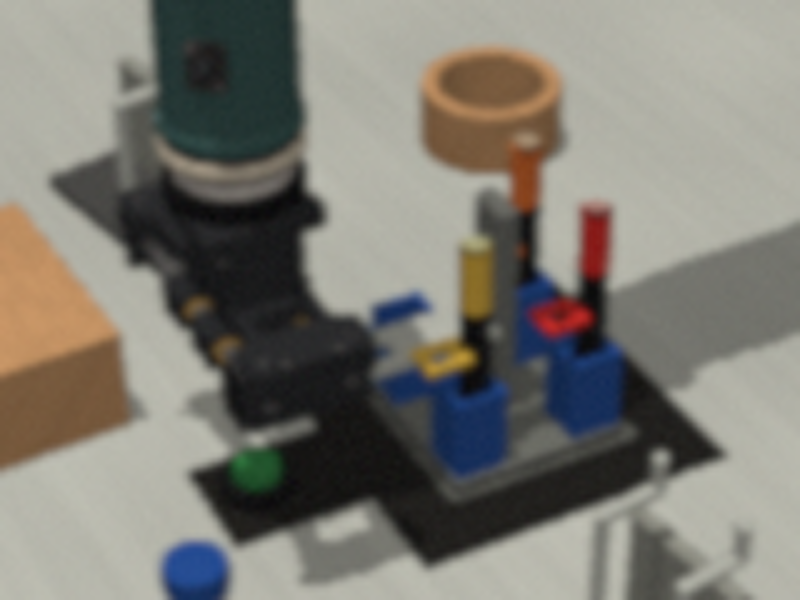

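View pics/w19.png

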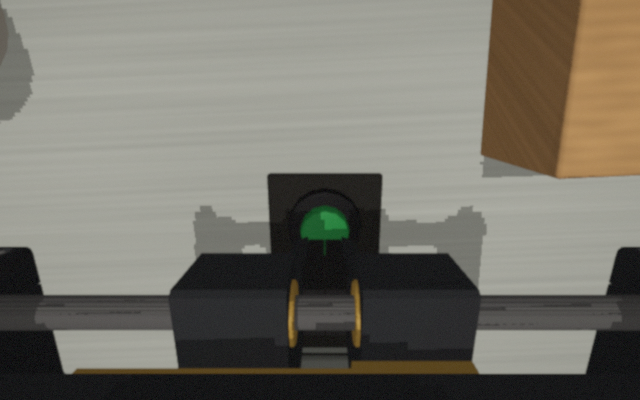

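Emit:
move_arm:
  series: [0.02,0,0.4,0,0.02,0,0,0,0.3,0,0,0,0,0,0,0,0,0]

```text
time: 39.15
tcp_pos: [0.6367, -0.0162, 0.2011]
ee_rot: [-179.9, -0.1, -2.5]
contact_force: [0.1, -0.6, 0.0]
gripper_width: 0.006
```

```bash
python3 plan.py .6365 -.0163 .04 -2.4
```

```text
now gp [ 0.6367 -0.0162  0.0541] rpy [-1.7989e+02 -1.4000e-01 -2.5000e+00] d mm [ -0.2  -0.1 -14.1] rows 1 t 39.1
[-0.007, 0.004, 0.471, -0.027, -0.036, -0.026]
```

Emit:
move_arm:
  series: [0,0,0.25,0,0,0,0,0,0.15,0,0,0]

```text
time: 39.4
tcp_pos: [0.6375, -0.0162, 0.1903]
ee_rot: [-179.9, -0.3, -2.5]
contact_force: [-2.5, 1.1, 2.6]
gripper_width: 0.003
```

Emit:
move_arm:
  series: [0,0,0.15,0,0,0]

```text
time: 39.52
tcp_pos: [0.6377, -0.0162, 0.187]
ee_rot: [-179.9, -0.3, -2.5]
contact_force: [-11.8, 0.6, 31.3]
gripper_width: 0.004
```

```bash
python3 plan.py .6365 -.0163 .04 -2.4
```

```text
now gp [ 0.6377 -0.0162  0.04  ] rpy [-179.9    -0.28   -2.5 ] d mm [-1.2 -0.1  0. ] rows 1 t 39.5
[-0.041, 0.004, -0.001, -0.025, -0.069, -0.024]
```

Run:
```python
from h import *; from cell import manip
im=manip.read_camera("scene"); crop(im,230,170,330,250,7,"pics/s20.png"); s=manip.get_state(); print(s["contact_force"],s["tcp_pos"])
```

```text
[-4.95033089  0.45954807  6.94450229] [ 0.63770259 -0.01623315  0.18739168]
```

Emit:
move_arm:
  series: [0,0,-0.15,0,0,0,0,0,-0.3,0,0,0,0,0,-0.6,0,0,0,0,0,-0.9,0,0,0,0,0,-0.9,0,0,0]

```text
time: 40.2
tcp_pos: [0.6367, -0.0163, 0.2751]
ee_rot: [-179.9, -0.1, -2.5]
contact_force: [-0.0, -0.9, 0.7]
gripper_width: 0.006
```

View pics/s20.png

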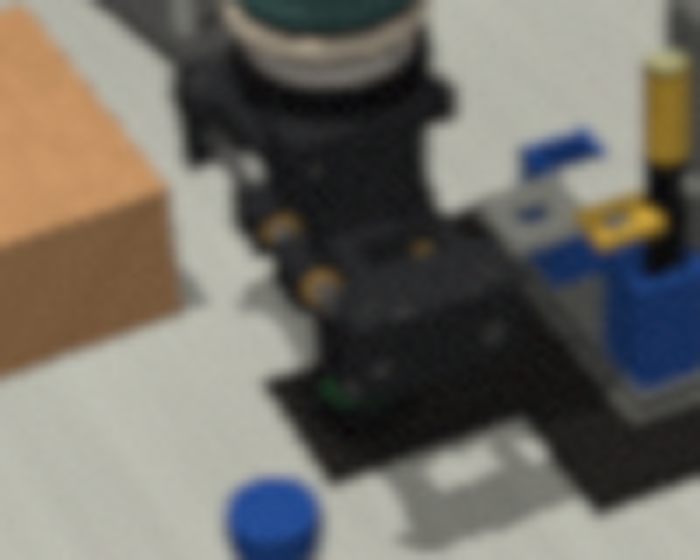

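Emit:
move_arm:
  series: [0,0,-1,0,0,0,0,0,-1,0,0,0,0.5,0,-1,0,0,0,1,0,-0.5,0,0,0,1,0,0,0,0,0]

```text
time: 40.83
tcp_pos: [0.712, -0.0198, 0.3942]
ee_rot: [-179.9, -0.7, -2.5]
contact_force: [0.4, -0.2, -0.4]
gripper_width: 0.004
```

Emit:
move_arm:
  series: [0,-1,0,0,0,0,0,-1,0,0,0,0,0,-1,0,0,0,0,0,-1,0,0,0,0,0,-1,0,0,0,0]

```text
time: 41.45
tcp_pos: [0.7212, 0.1312, 0.4007]
ee_rot: [-179.9, -1.2, -2.8]
contact_force: [1.1, 0.7, -0.3]
gripper_width: 0.003
```

Emit:
move_arm:
  series: [0,-1,0,0,0,0,0,-1,0,0,0,0,0,-1,0,0,0,0,0,-0.5,0,0,0,0,0,0,0,0,0,0]

```text
time: 42.08
tcp_pos: [0.7257, 0.2414, 0.4058]
ee_rot: [-179.8, -1.5, -2.6]
contact_force: [-0.2, -0.1, 0.8]
gripper_width: 0.005
```

Run:
```python
from h import *; from cell import manip
im=manip.read_camera("scene"); crop(im,220,120,400,260,4,"pics/s21.png")
im=manip.read_camera("top"); crop(im,160,80,480,300,2,"pics/t21.png"); crop(im,280,160,360,260,6,"pics/t21c.png")
```

```text
(no output)
```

View pics/s21.png

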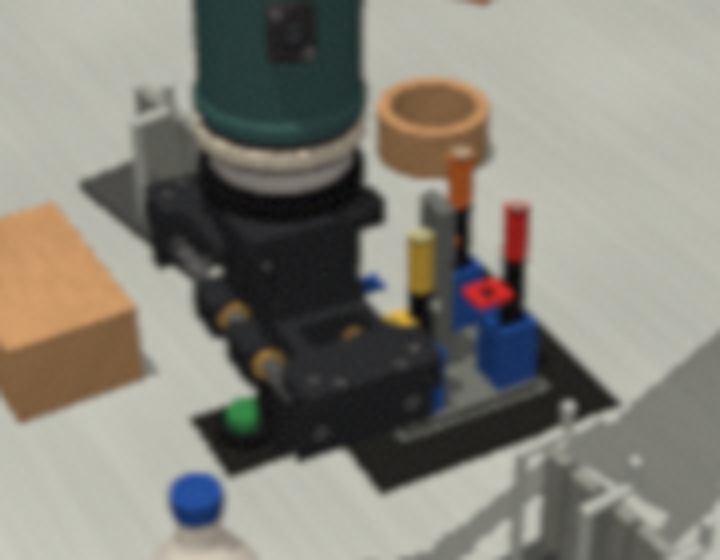

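View pics/t21.png

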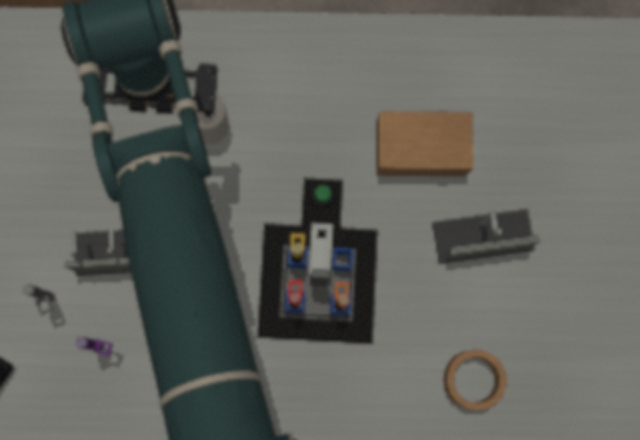

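View pics/t21c.png

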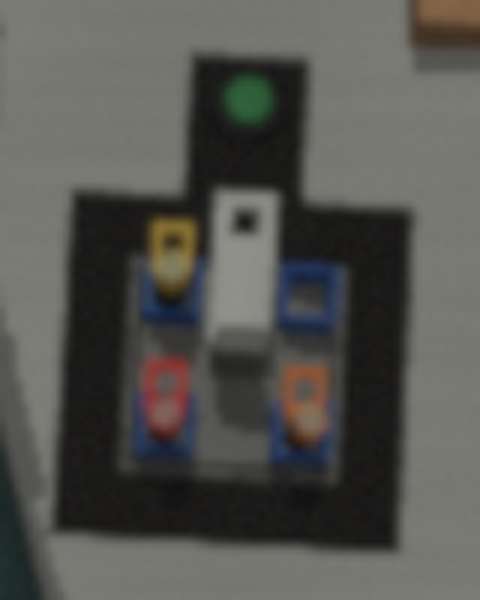

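Run:
```python
from cell import manip
print(manip.hand_in(), manip.get_state()["time"])
```

```text
the job is handed in; nothing more can be done
the job is handed in; nothing more can be done
```

The job is handed in at about 42 s of the 210 s allowed. The caddy stands on the mat with three torches in it, and the button has been pressed once.

- **Caddy:** I lifted it off its hook and stood it inside the grey outline in the middle of the mat. The top pictures before each insertion and after the press showed it unmoved.
- **Torches:** Three were hanging: orange, red and yellow; the green-band torch was absent. Orange is in pocket3, red in pocket2 and yellow in pocket0, all foot-down. I left the grey and purple look-alikes alone.
- **Start button:** Contact force rose to 2.6 N, then jumped to 31 N at a hard stop and settled near 7 N, above the 5 N needed. That is my only evidence that it went fully down. The last picture shows it up again.
- **Last pictures:** All three torches stood upright. The tape core and carton looked undisturbed. The gripper hid the bottle in the last top view; by its recorded height, the gripper passed well above it.
- **Disagreement:** The top camera put the caddy about 3 mm nearer the base in x than the arm and wrist camera did. I used wrist pictures of each foot against its pocket instead, and every torch went in without contact force.

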